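# Load the plane irons and start the honing bed

### The job

Take every plane iron out of the tip-up tray (press down its far end so that the near end tips up to be gripped) and lay each flat in a bed of its own on the honing bed, far end close up to the stone,, and turn the dial's pointer to the one long mark. With that done and the switch still off under its shut guard, lift the guard, flip the toggle to on (away from you) and drop the guard shut again. In the end the tray's empty rockers must be pressed back level; leave the wax pot, the oil bottle and the sanding block where they are.

Things in the scene. Friction and masses are not known exactly. Their poses are not given: they have to be found in the camera images.
- tray: wooden tip-up tray 124 (x) x 236 (y) x 42 mm, fixed; origin: centre of its underside, +x away from the robot, z up. Three lanes along x, 52 mm wide, centred at y = +80, 0, -80 mm, far ends open. In each a rocker, pivot line along y at x = +10, z = 34 mm, carries at most one iron, centred within 3 mm, flush with the tray's top, so its sides cannot be gripped until it is tipped
- rocker_1 (a joint): rocker of lane 1 (tray y = 80 mm): 0 level; 0.5 rad fully tipped (stop), its iron tipped with it, near end about 31 mm above the tray's top, held by a 4 mm lip at the low end. Press the iron's far end 43 mm beyond its middle, with 2 to 5 N, until the closed fingertips are about 13 mm below the tray's top; stiff hinge, stays as left; press the near end to level it
- rocker_2 (a joint): rocker of lane 2 (tray y = 0 mm): 0 level; 0.5 rad fully tipped (stop), its iron tipped with it, near end about 31 mm above the tray's top, held by a 4 mm lip at the low end. Press the iron's far end 43 mm beyond its middle, with 2 to 5 N, until the closed fingertips are about 13 mm below the tray's top; stiff hinge, stays as left; press the near end to level it
- rocker_3 (a joint): rocker of lane 3 (tray y = -80 mm): 0 level; 0.5 rad fully tipped (stop), its iron tipped with it, near end about 31 mm above the tray's top, held by a 4 mm lip at the low end. Press the iron's far end 43 mm beyond its middle, with 2 to 5 N, until the closed fingertips are about 13 mm below the tray's top; stiff hinge, stays as left; press the near end to level it
- iron_1_mid (a point): centre (half-way up) of a steel plane iron, a thin flat plate 110 (own x) x 44 (own y) x 4 mm (own z, up), 0.13 kg; slot along the middle, small bevel at its +x end, which is the far one at the start. Two or three of the three irons are present. Hold it across its 44 mm width, about 40 mm from its middle towards the near (-x) end
- iron_2_mid (a point): centre (half-way up) of a steel plane iron, a thin flat plate 110 (own x) x 44 (own y) x 4 mm (own z, up), 0.13 kg; slot along the middle, small bevel at its +x end, which is the far one at the start. Two or three of the three irons are present. Hold it across its 44 mm width, about 40 mm from its middle towards the near (-x) end
- iron_3_mid (a point): centre (half-way up) of a steel plane iron, a thin flat plate 110 (own x) x 44 (own y) x 4 mm (own z, up), 0.13 kg; slot along the middle, small bevel at its +x end, which is the far one at the start. Two or three of the three irons are present. Hold it across its 44 mm width, about 40 mm from its middle towards the near (-x) end
- honer: honing bed, 135 x 240 x 46 mm, fixed; origin on its underside 60 mm beyond its near edge, +x away from the robot, z up. Three flat beds 30 mm high, 52 mm wide, x = -15 to +57 mm, between ribs 5 mm high; each goes on near of that as a tongue only 24 mm wide, to x = -56 mm, so a loaded iron's edges are free to grip there. Across the far end a bar 46 mm high with a thin red stone, face at x = +56.5 mm
- bed_1 (a point): bed 1 of the honing bed: point on the bed's surface that lies under the middle of a properly loaded iron (far end 1.5 mm from the stone); axes as the honing bed's. The iron's centre is then 2 mm above it
- bed_2 (a point): bed 2 of the honing bed: point on the bed's surface that lies under the middle of a properly loaded iron (far end 1.5 mm from the stone); axes as the honing bed's. The iron's centre is then 2 mm above it
- bed_3 (a point): bed 3 of the honing bed: point on the bed's surface that lies under the middle of a properly loaded iron (far end 1.5 mm from the stone); axes as the honing bed's. The iron's centre is then 2 mm above it
- control: control box, grey, 100 (x) x 200 (y) x 45 mm, fixed; origin: centre of its underside, +x away from the robot at yaw 0. On its top: the dial at y = +50 mm (x = 0), the guarded switch at y = -45 mm
- dial_grip (a point): on the dial's axis, 19 mm above the box's top, mid-grip: a black bar 12 mm thick, 46 long, 22 high, on a 50 mm round skirt 7 mm high; a white line marks the pointing end. Scale on the box: seven marks every 30 degrees from left (box +y) over ahead (+x) to right; the fifth, 120 degrees clockwise from the first, is the one long, bold mark
- dial (a joint): dial angle: 0 pointing at the first mark (box +y, left), growing clockwise from above, stops at 0 and 3.14; pi/2 points to box +x; 2.094 is the long mark. Stays where it is left, friction 0.03 N m
- guard (a joint): switch guard, a black hood 62 x 48 x 50 mm over the toggle: 0 shut, 1.5 rad fully open (stop). Hinged low at its far side. Swung to 1.2 or more it stays open; pushed back towards the robot below about 0.9 it drops shut by its own weight (0.06 kg)
- guard_tab (a point): middle of the guard's lifting tab, standing out from the hood's near face toward the robot: 32 long (x) x 10 thick (y) x 18 mm high when shut, 75 mm above the bench, free beside and below; moves with the guard; when shut 79 mm near of and 24 mm above the hinge line. Held across its 10 mm it can turn between the fingers
- guard_hinge (a point): point on the guard's hinge line, which runs along the control box's y axis, at box x = +31, y = -45 mm, 51 mm above the bench; axes as the control box's
- toggle (a joint): toggle under the guard: 0 off, leaning towards the robot; 0.9 rad on, leaning away; stays where it is left (about 0.5 N at the tip)
- toggle_tip (a point): centre of the toggle's ball end (11 mm), 34 mm from its pivot, which is at box x = -6, y = -45 mm, 50 mm above the bench; reached only when the guard is open
- wax: bystander: round white wax pot, 90 mm across, 32 mm high; origin at the centre of its underside
- oil: bystander: small dropper bottle, 33 mm across, 102 mm high; origin at the centre of its underside
- sander: bystander: cork-brown sanding block 57 x 87 x 29 mm; origin at the centre of its underside
Things that resemble listed ones, but are neither listed nor needed, are in the scene too. Leave any purple look-alike of the part that bears iron_1_mid alone.

How it is judged:
On the way, in this order (a step that is already met when the one before it is completed fails the run):
1. every iron that is present lies in a bed of its own and the dial is at the long mark, the switch still off and its guard shut (((x of iron_1_mid in the frame of bed_1 between -0.015 and 0.01 m and y of iron_1_mid in the frame of bed_1 between -0.01 and 0.01 m and z of iron_1_mid in the frame of bed_1 between -0.003 and 0.006 m and angle between the z axis of iron_1_mid and the z axis of bed_1, either way round below 0.08 rad) or (x of iron_1_mid in the frame of bed_2 between -0.015 and 0.01 m and y of iron_1_mid in the frame of bed_2 between -0.01 and 0.01 m and z of iron_1_mid in the frame of bed_2 between -0.003 and 0.006 m and angle between the z axis of iron_1_mid and the z axis of bed_2, either way round below 0.08 rad) or (x of iron_1_mid in the frame of bed_3 between -0.015 and 0.01 m and y of iron_1_mid in the frame of bed_3 between -0.01 and 0.01 m and z of iron_1_mid in the frame of bed_3 between -0.003 and 0.006 m and angle between the z axis of iron_1_mid and the z axis of bed_3, either way round below 0.08 rad)) and ((x of iron_2_mid in the frame of bed_1 between -0.015 and 0.01 m and y of iron_2_mid in the frame of bed_1 between -0.01 and 0.01 m and z of iron_2_mid in the frame of bed_1 between -0.003 and 0.006 m and angle between the z axis of iron_2_mid and the z axis of bed_1, either way round below 0.08 rad) or (x of iron_2_mid in the frame of bed_2 between -0.015 and 0.01 m and y of iron_2_mid in the frame of bed_2 between -0.01 and 0.01 m and z of iron_2_mid in the frame of bed_2 between -0.003 and 0.006 m and angle between the z axis of iron_2_mid and the z axis of bed_2, either way round below 0.08 rad) or (x of iron_2_mid in the frame of bed_3 between -0.015 and 0.01 m and y of iron_2_mid in the frame of bed_3 between -0.01 and 0.01 m and z of iron_2_mid in the frame of bed_3 between -0.003 and 0.006 m and angle between the z axis of iron_2_mid and the z axis of bed_3, either way round below 0.08 rad)) and ((x of iron_3_mid in the frame of bed_1 between -0.015 and 0.01 m and y of iron_3_mid in the frame of bed_1 between -0.01 and 0.01 m and z of iron_3_mid in the frame of bed_1 between -0.003 and 0.006 m and angle between the z axis of iron_3_mid and the z axis of bed_1, either way round below 0.08 rad) or (x of iron_3_mid in the frame of bed_2 between -0.015 and 0.01 m and y of iron_3_mid in the frame of bed_2 between -0.01 and 0.01 m and z of iron_3_mid in the frame of bed_2 between -0.003 and 0.006 m and angle between the z axis of iron_3_mid and the z axis of bed_2, either way round below 0.08 rad) or (x of iron_3_mid in the frame of bed_3 between -0.015 and 0.01 m and y of iron_3_mid in the frame of bed_3 between -0.01 and 0.01 m and z of iron_3_mid in the frame of bed_3 between -0.003 and 0.006 m and angle between the z axis of iron_3_mid and the z axis of bed_3, either way round below 0.08 rad)) and value of joint dial between 1.974 and 2.214 rad and value of joint toggle below 0.2 rad and value of joint guard below 0.1 rad), for 0.2 s.
2. the toggle is flipped on while the guard is up (value of joint toggle above 0.7 rad and value of joint guard above 0.8 rad), for 0.1 s.
At the end, for the whole second after the job is handed in: each iron present lies flat (0.08 rad) and at rest in its own bed, middle within 10 mm sideways and 15 mm short to 10 mm beyond the bed's point; dial within 0.12 rad of the long mark (2.094); toggle on (over 0.7 rad); guard shut and all rockers level (under 0.08 rad) (((x of iron_1_mid in the frame of bed_1 between -0.015 and 0.01 m and y of iron_1_mid in the frame of bed_1 between -0.01 and 0.01 m and z of iron_1_mid in the frame of bed_1 between -0.003 and 0.006 m and angle between the z axis of iron_1_mid and the z axis of bed_1, either way round below 0.08 rad) or (x of iron_1_mid in the frame of bed_2 between -0.015 and 0.01 m and y of iron_1_mid in the frame of bed_2 between -0.01 and 0.01 m and z of iron_1_mid in the frame of bed_2 between -0.003 and 0.006 m and angle between the z axis of iron_1_mid and the z axis of bed_2, either way round below 0.08 rad) or (x of iron_1_mid in the frame of bed_3 between -0.015 and 0.01 m and y of iron_1_mid in the frame of bed_3 between -0.01 and 0.01 m and z of iron_1_mid in the frame of bed_3 between -0.003 and 0.006 m and angle between the z axis of iron_1_mid and the z axis of bed_3, either way round below 0.08 rad)) and ((x of iron_2_mid in the frame of bed_1 between -0.015 and 0.01 m and y of iron_2_mid in the frame of bed_1 between -0.01 and 0.01 m and z of iron_2_mid in the frame of bed_1 between -0.003 and 0.006 m and angle between the z axis of iron_2_mid and the z axis of bed_1, either way round below 0.08 rad) or (x of iron_2_mid in the frame of bed_2 between -0.015 and 0.01 m and y of iron_2_mid in the frame of bed_2 between -0.01 and 0.01 m and z of iron_2_mid in the frame of bed_2 between -0.003 and 0.006 m and angle between the z axis of iron_2_mid and the z axis of bed_2, either way round below 0.08 rad) or (x of iron_2_mid in the frame of bed_3 between -0.015 and 0.01 m and y of iron_2_mid in the frame of bed_3 between -0.01 and 0.01 m and z of iron_2_mid in the frame of bed_3 between -0.003 and 0.006 m and angle between the z axis of iron_2_mid and the z axis of bed_3, either way round below 0.08 rad)) and ((x of iron_3_mid in the frame of bed_1 between -0.015 and 0.01 m and y of iron_3_mid in the frame of bed_1 between -0.01 and 0.01 m and z of iron_3_mid in the frame of bed_1 between -0.003 and 0.006 m and angle between the z axis of iron_3_mid and the z axis of bed_1, either way round below 0.08 rad) or (x of iron_3_mid in the frame of bed_2 between -0.015 and 0.01 m and y of iron_3_mid in the frame of bed_2 between -0.01 and 0.01 m and z of iron_3_mid in the frame of bed_2 between -0.003 and 0.006 m and angle between the z axis of iron_3_mid and the z axis of bed_2, either way round below 0.08 rad) or (x of iron_3_mid in the frame of bed_3 between -0.015 and 0.01 m and y of iron_3_mid in the frame of bed_3 between -0.01 and 0.01 m and z of iron_3_mid in the frame of bed_3 between -0.003 and 0.006 m and angle between the z axis of iron_3_mid and the z axis of bed_3, either way round below 0.08 rad)) and value of joint dial between 1.974 and 2.214 rad and linear speed of each of iron_1, iron_2, iron_3 below 0.02 m/s and value of joint toggle above 0.7 rad and value of joint each of guard, rocker_1, rocker_2, rocker_3 below 0.08 rad); the robot touches nothing.
It fails at once if the wax pot is pushed more than 4 cm from its place (distance of wax from where it was at the start of the episode above 0.04 m).
It fails at once if the oil bottle is pushed more than 4 cm from its place (distance of oil from where it was at the start of the episode above 0.04 m).
It fails at once if the sanding block is pushed more than 4 cm from its place (distance of sander from where it was at the start of the episode above 0.04 m).
Of iron_1, iron_2, iron_3 only 2 to 3 are there at a start; the rules pass over those that are not, and their reading is None.
At some moment in a run one of iron_1, iron_2, iron_3 may be knocked a few centimetres aside while the robot is not near it.
Once in a run the grip may slacken for a moment while it holds something.
It also fails if it takes over 208 s, if anything falls off the work surface, if the arm or the gripper's body presses on something with over 40 N, if the wrist force passes 120 N, or if a joint passes its speed limit or range.

### The arm

A 7-joint arm with a two-finger parallel gripper is mounted at the origin on a cart in front of the work surface, level with it; the furniture and walls round the work are solid. World frame = base frame: x ahead of the robot, y to its left, z up, the work surface at z = 0. Lengths are in m, angles in rad, forces in N, time in s.
With the tool pointing down it reaches from about 0.425 to 0.95 m from the base axis. Payload 4.7 kg.
Tool frame: the origin (TCP) lies on the centre line of the jaws, within the pads' length; the fingertips stand 19 mm ahead of it and the grasp point (between the pads) is the TCP (ctrl.tip_extent is the distance from the TCP to the fingertips, in m); z points along the fingers, y is the direction in which the jaws open and shut (so a half turn about z gives the same grasp; the last joint's range is limited). The gripper opens to 85 mm and grips with 20 to 120 N. Pads are 22 mm wide; open, the fingers measure 114 mm over their backs; the gripper's body (76 mm by 85 mm) begins 54 mm behind the grasp point. The pads swing forward as they close: fully open they stand 13 mm farther back than shut.
Start: joints at [-1.205, 0.469, -0.049, 1.532, 0.024, 1.141, -0.082], TCP at [0.26, 0.623, 0.25] pointing down, gripper open.
Joint ranges: [-2.59, 2.59], [-0.33, 1.99], [-1.39, 1.29], [0.1, 2.45], [-1.04, 4.18], [0.21, 1.99], [-2.66, 2.66]. Speed limits (rad/s): [2.57, 2.57, 3.14, 3.14, 3.14, 3.14, 3.14].

### API

Orientations are given as a unit quaternion [x, y, z, w].
In Python, from bench import ctrl gives the robot as it stands. The module is installed in compiled form; this text tells all that it offers.
- The arm moves only by the tool carry_out, never from a script. Its arguments are lists of equal length, an entry for each row: "gripper": the closure, from -1 (fully open) to 1 (shut); "linear": the shift along the tool's x, y, z in cm, a list of three; "roll": the turn about the tool's z in degrees. In form: {"gripper": [gripper, ...], "linear": [[x, y, z], ...], "roll": [roll, ...]}. A call has 1 to 5 rows; each row shifts and turns the commanded pose from where the row before left it, along the tool's axes as they then stand; what a row does not reach is not made up. A row lasts 1/10 s, in which the tool goes at most 50 mm and 8.59 degrees, less where a joint would pass 70% of its speed; a pose out of reach is approached as far as the arm can. A call is refused whole if a number of a shift passes 5 or a number of a turn 8.59, either way. A call with a gripper value outside its range is refused whole. The fingers move at their own pace and stop on an object; "force" is the grip in N (left out, the last holds). Time passes only in rows, so rows that do not move let the fingers close. It gives the time, the measured TCP pose, the force and the opening at its end, in the units of the state.
- ctrl.get_state(): the state, without advancing time (a new reading comes with each control period).
- ctrl.grab_frame(name): name is "scene" or "side" or "wrist"; returns a dict with "img" (480x640x3 uint8, red, green, blue), "depth" (480x640 float32, m along the optical axis (not along the pixel's ray), 0 where there is no reading), "vertical_fov" (degrees; the focal length in pixels is half the picture's height over the tangent of half this angle, whatever the lens; pixels are square), "cx", "cy" (the principal point, pixels), "rvec" (rotation vector, rad) and "tvec" (3), from world to camera coordinates, as OpenCV has them; the wrist camera has in their place "mount" (4x4, takes a point from camera to tool coordinates, whose origin is the TCP and whose axes are the flange's). Camera axes: x right, y down, z forward; pixel columns grow to the right and rows downward; lengths in m; the calibration is good to about 2 mm. A picture is of the moment at which its call begins: read the wrist's pose just before it.
- ctrl.job_done(): hands the job in, once; it reports no verdict.
Trained networks look in the newest picture that a camera, given by its name, has taken for a name from the list of things; names that differ only in an ending like _2 or _b are one class to them, and where a whole thing is asked for, a point or a joint stands for the part that bears it (a point fixed in the world has none). Each returns a list of dicts, best first, with "score" (0 to 1); they miss things now and then, are a little off and sometimes report something else, mostly with a low value. They report only what shows in the picture. A call takes as long as a camera call. They do not tell look-alikes from the thing itself.
- ctrl.find_in(thing, camera): "extent" ([centre column, centre row, width, height] in pixels, round what is visible of it).
- ctrl.tip_of(thing, camera): "location" ([column, row] in pixels: a listed point, or the origin of a listed thing).
The state is a dict: "time_s": time; "joints": joint angles; "dq": joint speeds; "effort": joint torques, N m; "eef_pos": TCP position; "tool_rot": TCP orientation; "ft_force": force on the tool from outside, world axes, zero at the start; "ft_torque": the same for the moment, N m; "width": finger opening in m.
Only numpy, scipy, OpenCV 4.12 (cv2) and the standard library are available. Lean on these libraries where they do the work, as an engineer would, in place of code of your own. Each camera call takes 0.05 s, during which the arm holds its last target.

## Working session

There is one attempt and no reset: what is moved stays moved. The work goes in short steps, Python scripts to look and compute and a tool call to move; the robot and the scene stay as the last step left them, time stands still between calls to the robot, and variables do not carry over. Pictures are saved under pics/ and viewed, and the job is handed in when it is done.

Besides the shell and the picture viewer there is one more tool, called after "Request:" as name([rows], argument=value, ...), one row to a line, values as JSON. carry_out: Moves the arm, as the interface text tells. Its arguments: {"type":"object","properties":{"gripper":{"type":"array"},"linear":{"type":"array"},"roll":{"type":"array"},"force":{"type":"number"}},"required":["gripper","linear","roll"]}

```bash
mkdir -p pics; cat > h.py <<'E'
import numpy as np, cv2
from bench import ctrl
from scipy.spatial.transform import Rotation as R
def grab(n):
    s=ctrl.get_state(); f=ctrl.grab_frame(n); f['s']=s
    h,w=f['img'].shape[:2]; f['f']=h/2/np.tan(np.radians(f['vertical_fov'])/2)
    if n=='wrist':
        M=np.eye(4);M[:3,:3]=R.from_quat(s['tool_rot']).as_matrix();M[:3,3]=s['eef_pos'];f['T']=M@np.array(f['mount'])
    else:
        Rm=cv2.Rodrigues(np.array(f['rvec'],float))[0];t=np.array(f['tvec'],float).ravel()
        T=np.eye(4);T[:3,:3]=Rm.T;T[:3,3]=-Rm.T@t;f['T']=T
    return f
def save(f,name): cv2.imwrite('pics/'+name,cv2.cvtColor(f['img'],cv2.COLOR_RGB2BGR))
def pz(f,u,v,z):
    d=f['T'][:3,:3]@np.array([(u-f['cx'])/f['f'],(v-f['cy'])/f['f'],1]);o=f['T'][:3,3]
    return o+d*(z-o[2])/d[2]
def pd(f,u,v,r=2):
    p=f['depth'][int(v)-r:int(v)+r+1,int(u)-r:int(u)+r+1];p=p[p>0]
    if len(p)==0:return None
    z=np.median(p);return f['T'][:3,:3]@(np.array([(u-f['cx'])/f['f'],(v-f['cy'])/f['f'],1])*z)+f['T'][:3,3]
def proj(f,P):
    Ti=np.linalg.inv(f['T']);q=Ti[:3,:3]@np.asarray(P)+Ti[:3,3];return q[0]/q[2]*f['f']+f['cx'],q[1]/q[2]*f['f']+f['cy']
E
python3 - <<'E'
from h import *
print(ctrl.get_state())
for n in ['scene','side','wrist']:
    f=grab(n);save(f,n+'0.png');print(n,f['f'],f['cx'],f['cy'],f['T'].round(3).tolist())
    for t in ['tray','honer','control','dial_grip','guard_tab','iron_1_mid','wax','oil','sander']:
        for k,g in (('find',ctrl.find_in),('tip',ctrl.tip_of)):
            try:
                r=g(t,n)
                print(n,t,k,[(round(x['score'],2),[round(float(c)) for c in (x.get('extent') if 'extent' in x else x['location'])]) for x in r[:6]])
            except Exception as e: print(t,k,e)
E
```

```text
{'time_s': 0.0, 'joints': array([-1.20489245,  0.46946094, -0.04857784,  1.533676  ,  0.02411637,
        1.14100676, -0.08229037]), 'dq': array([ 0.00041062, -0.00136831,  0.00035044,  0.00047182,  0.00076331,
       -0.00238356,  0.00095263]), 'effort': array([ 5.33806851e-04, -5.10329282e+01, -4.66691726e-02, -2.37712330e+01,
        1.05770896e-02,  7.44717516e-03,  1.36705529e-05]), 'eef_pos': array([0.25941738, 0.62257361, 0.24925578]), 'tool_rot': array([ 1.96106390e-01,  9.80582133e-01, -9.71535854e-04, -1.46083924e-04]), 'ft_force': array([ 1.28385231,  0.56483783, -0.46888164]), 'ft_torque': array([ 0.04578403, -0.02318812,  0.01245109]), 'width': 0.08537565788250899}
scene 592.3858958547612 313.34529088033037 240.8863391549628 [[0.863, -0.218, 0.455, -0.108], [-0.505, -0.388, 0.771, -1.096], [0.008, -0.895, -0.445, 0.713], [0.0, 0.0, 0.0, 1.0]]
scene tray find [(0.79, [260, 243, 82, 58])]
scene tray tip [(0.61, [258, 244])]
scene honer find [(0.87, [344, 305, 105, 87])]
scene honer tip [(0.75, [336, 309]), (0.57, [458, 299])]
scene control find [(0.61, [361, 250, 78, 58])]
[... 2030 characters left out ...]
429, 279, 43, 36])]
side sander tip [(0.94, [425, 284])]
wrist 366.41779584435335 317.9677001470602 238.4861623602545 [[0.385, 0.889, 0.248, 0.196], [0.923, -0.37, -0.104, 0.65], [-0.001, 0.269, -0.963, 0.375], [0.0, 0.0, 0.0, 1.0]]
wrist tray find [(0.59, [105, 461, 49, 38])]
wrist tray tip []
wrist honer find []
wrist honer tip []
wrist control find []
wrist control tip []
wrist dial_grip find []
wrist dial_grip tip []
wrist guard_tab find []
wrist guard_tab tip []
wrist iron_1_mid find [(0.88, [82, 468, 33, 24]), (0.64, [34, 356, 67, 36])]
wrist iron_1_mid tip [(0.85, [19, 356])]
wrist wax find []
wrist wax tip []
wrist oil find []
wrist oil tip []
wrist sander find []
wrist sander tip []
```

```bash
python3 - <<'E'
import cv2
for n in ['scene','side']:
    im=cv2.imread(f'pics/{n}0.png'); c=im[170:360,150:520]; cv2.imwrite(f'pics/{n}0c.png',cv2.resize(c,None,fx=2.15,fy=2.15,interpolation=cv2.INTER_CUBIC))
E
```

```text
(no output)
```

View pics/scene0.png

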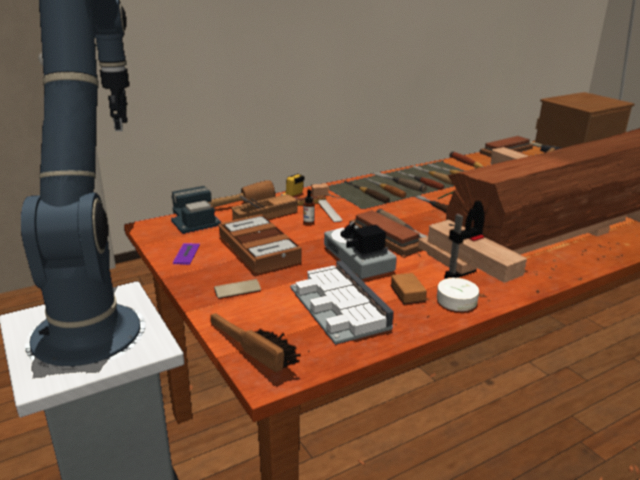

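View pics/side0c.png

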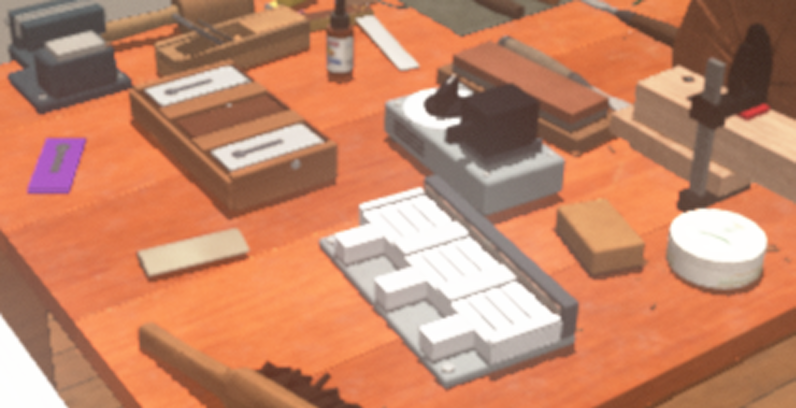

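View pics/wrist0.png

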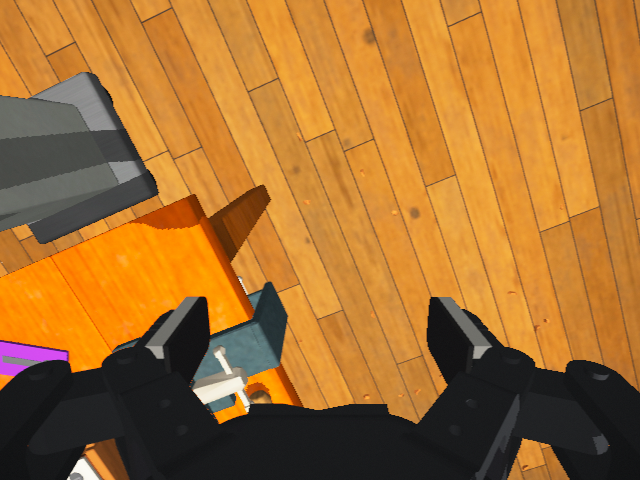

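```bash
cat >> h.py <<'E'
def cloud(f):
    h,w=f['depth'].shape;v,u=np.mgrid[:h,:w];z=f['depth'];m=z>0
    P=np.stack([(u-f['cx'])/f['f']*z,(v-f['cy'])/f['f']*z,z],-1)[m]@f['T'][:3,:3].T+f['T'][:3,3]
    return P,f['img'][m]
def topdown(fs,name,x0,x1,y0,y1,res=0.0015,zmax=0.3):
    H=int((x1-x0)/res);W=int((y1-y0)/res);im=np.zeros((H,W,3),np.uint8)
    for f in fs:
        P,C=cloud(f);o=np.argsort(P[:,2]);P=P[o];C=C[o]
        r=((x1-P[:,0])/res).astype(int);c=((y1-P[:,1])/res).astype(int)
        m=(r>=0)&(r<H)&(c>=0)&(c<W)&(P[:,2]<zmax)&(P[:,2]>-.02)
        im[r[m],c[m]]=C[m]
    cv2.imwrite('pics/'+name,cv2.cvtColor(im,cv2.COLOR_RGB2BGR))
E
python3 - <<'E'
from h import *
f=grab('scene');g=grab('side')
topdown([f,g],'td.png',.3,.95,-.6,.6,.0018)
for n,z,a in [('tray',0,(258,244)),('honer',0,(336,309)),('control',0,(356,257)),('dial',.064,(347,229)),('wax',0,(458,296)),('oil',0,(307,220)),('sander',0,(407,292))]: print(n,pz(f,*a,z).round(3))
for n,z,a in [('tray',0,(260,239)),('honer',0,(352,306)),('control',0,(369,247)),('dial',.064,(356,212)),('wax',0,(483,294)),('oil',0,(308,200)),('sander',0,(425,284))]: print(n,pz(g,*a,z).round(3))
E
```

```text
tray [0.482 0.195 0.   ]
honer [ 0.494 -0.176  0.   ]
control [0.669 0.005 0.   ]
dial [0.665 0.045 0.064]
wax [ 0.766 -0.268  0.   ]
oil [0.673 0.266 0.   ]
sander [ 0.675 -0.196  0.   ]
tray [0.474 0.159 0.   ]
honer [ 0.495 -0.172  0.   ]
control [ 0.665 -0.011  0.   ]
dial [0.669 0.048 0.064]
wax [ 0.744 -0.288  0.   ]
oil [0.68  0.267 0.   ]
sander [ 0.67  -0.195  0.   ]
```

View pics/td.png

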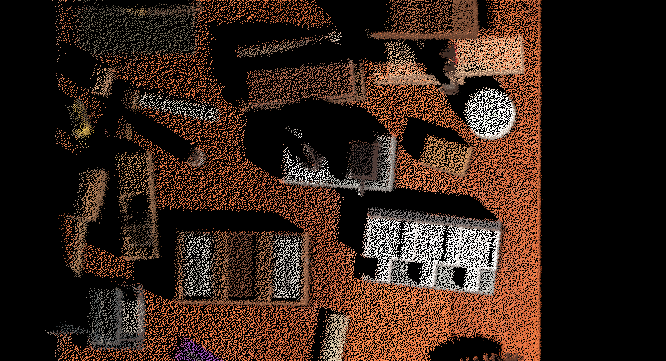

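Request:
carry_out([
  [-3.4,-3.3,-0.5],
  [-3.4,-3.3,-0.5],
  [-3.4,-3.3,-0.5],
  [-3.4,-3.3,-0.5],
  [-3.4,-3.3,-0.5],
], gripper=[-1,-1,-1,-1,-1], roll=[0,0,0,0,0])

```text
time_s: 3.45
eef_pos: [0.3536, 0.4036, 0.2757]
tool_rot: [0.196, 0.981, 0.0, 0.0]
ft_force: [0.6, -0.8, 0.4]
width: 0.0855
```

Request:
carry_out([
  [-3.4,-3.3,-0.5],
  [-3.4,-3.3,-0.5],
  [-3.4,-3.3,-0.5],
  [-3.4,-3.3,-0.5],
  [-3.4,-3.3,-0.5],
], gripper=[-1,-1,-1,-1,-1], roll=[0,0,0,0,0])

```text
time_s: 3.95
eef_pos: [0.447, 0.1859, 0.3009]
tool_rot: [0.196, 0.981, 0.0, 0.0]
ft_force: [1.6, 0.7, -0.3]
width: 0.0854
```

Request:
carry_out([
  [0,0,0],
  [0,0,0],
  [0,0,0],
  [0,0,0],
  [0,0,0],
], gripper=[-1,-1,-1,-1,-1], roll=[-7.55,-7.55,-7.55,0,0])

```text
time_s: 4.45
eef_pos: [0.4465, 0.1877, 0.3004]
tool_rot: [0.001, 1.0, 0.0, 0.0]
ft_force: [-0.6, 0.2, 0.4]
width: 0.0856
```

```bash
python3 - <<'E'
from h import *
f=grab('wrist');save(f,'w1.png')
np.savez('w1.npz',**{k:f[k] for k in ['img','depth','T','f','cx','cy']})
for t in ['iron_1_mid','tray']:
    r=ctrl.tip_of(t,'wrist')
    for x in r[:5]:print(t,x['score'],x['location'],pz(f,*x['location'],.04).round(4),pd(f,*x['location']))
E
```

```text
iron_1_mid 0.84 [361.1, 51.8] [0.3007 0.2297 0.04  ] [0.29384381 0.2333689  0.00596889]
iron_1_mid 0.62 [372.4, 227.0] [0.473 0.247 0.04 ] [0.47217953 0.24652666 0.04326396]
tray 0.76 [299.9, 219.5] [0.4645 0.1687 0.04  ] [0.46468077 0.16867977 0.0392328 ]
```

View pics/w1.png

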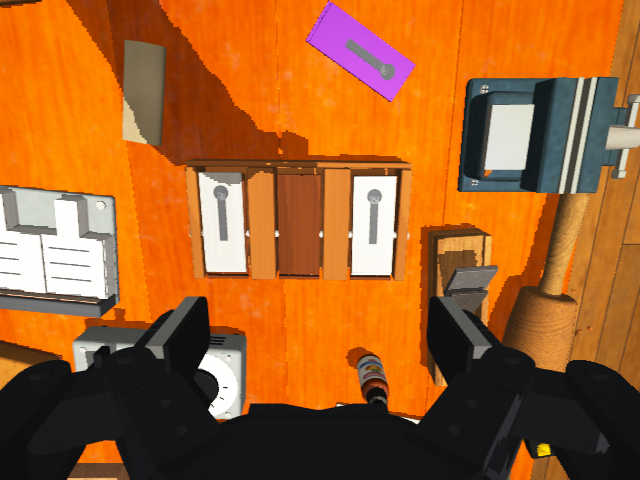

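```bash
cat >> h.py <<'E'
def irons(f,x0,x1,y0,y1,z0=.03,z1=.1):
    P,C=cloud(f);C=C.astype(int)
    m=(C.min(1)>150)&(C.max(1)-C.min(1)<60)&(P[:,0]>x0)&(P[:,0]<x1)&(P[:,1]>y0)&(P[:,1]<y1)&(P[:,2]>z0)&(P[:,2]<z1)
    return P[m]
def rect(P):
    r=cv2.minAreaRect((P[:,:2]*1000).astype(np.float32));return r
E
python3 - <<'E'
from h import *
d=dict(np.load('w1.npz'));f=d
for y0,y1 in [(.2,.31),(.05,.15)]:
    P=irons(f,.38,.56,y0,y1);print(len(P),rect(P),P[:,2].mean(),np.percentile(P,[1,99],axis=0).round(4))
P,C=cloud(f);m=(P[:,0]>.36)&(P[:,0]<.6)&(P[:,1]>.03)&(P[:,1]<.31)&(P[:,2]>.036)&(P[:,2]<.05);print(rect(P[m]),np.percentile(P[m],[1,50,99],axis=0).round(4))
m=(P[:,0]>.25)&(P[:,0]<.6)&(P[:,1]>-.1)&(P[:,1]<.41)&(P[:,2]>-.02)&(P[:,2]<.01);print(np.median(P[m,2]))
E
```

```text
3702 ((472.6701965332031, 247.4284210205078), (51.0716667175293, 109.59034729003906), 89.83687591552734) 0.042855234006835004 [[0.4188 0.2251 0.0388]
 [0.5264 0.2694 0.0447]]
3356 ((470.72540283203125, 103.51531219482422), (82.96968841552734, 108.6694107055664), 86.93441772460938) 0.04289274698614619 [[0.4191 0.0643 0.0391]
 [0.5225 0.1079 0.0449]]
((468.1968688964844, 166.54586791992188), (238.39892578125, 130.31040954589844), 89.21145629882812) [[0.4039 0.0516 0.0372]
 [0.4655 0.1651 0.0425]
 [0.5306 0.2822 0.0447]]
0.0012168395436613633
```

Request:
carry_out([
  [-1.38,1.19,4.2],
  [-1.38,1.19,4.2],
  [-1.38,1.19,4.2],
  [-1.38,1.19,4.2],
  [-1.38,1.19,4.2],
], gripper=[1,1,1,1,1], roll=[0,0,0,0,0], force=60)

```text
time_s: 5.1
eef_pos: [0.5161, 0.248, 0.0887]
tool_rot: [0.0, 1.0, 0.0, 0.0]
ft_force: [0.0, 0.9, 0.1]
width: 0.0125
```

Request:
carry_out([
  [0,0,0.5],
  [0,0,0.5],
  [0,0,0.5],
  [0,0,0.5],
  [0,0,0],
], gripper=[1,1,1,1,1], roll=[0,0,0,0,0])

```text
time_s: 5.6
eef_pos: [0.5156, 0.2471, 0.0714]
tool_rot: [-0.0, 1.0, 0.0, 0.001]
ft_force: [-0.8, -0.8, -0.4]
width: -0.0001
```

```bash
python3 - <<'E'
from h import *
print(ctrl.tip_extent, ctrl.get_state())
E
```

```text
0.019 {'time_s': 5.6, 'joints': array([-0.60594378,  0.51814942,  0.11171742,  1.94342022, -0.08786485,
        0.68298537,  1.13024213]), 'dq': array([ 0.00043544, -0.00123239, -0.00207981, -0.00810283,  0.00070308,
        0.00483216,  0.00030526]), 'effort': array([ 1.15837919e-02, -4.57692397e+01,  1.93720579e+00, -1.66267598e+01,
        4.48799750e-03, -7.44306576e-02,  3.50524468e-03]), 'eef_pos': array([0.51559103, 0.2471314 , 0.07137858]), 'tool_rot': array([-5.04536430e-05,  9.99999670e-01,  4.65238977e-04,  6.63908734e-04]), 'ft_force': array([-0.77127687, -0.78828971, -0.40194761]), 'ft_torque': array([0.01479855, 0.00904252, 0.01810896]), 'width': -0.00012355926480605954}
```

Request:
carry_out([
  [0,0,0.5],
  [0,0,0.4],
  [0,0,0.4],
  [0,0,0.4],
  [0,0,0.3],
], gripper=[1,1,1,1,1], roll=[0,0,0,0,0])

```text
time_s: 6.1
eef_pos: [0.5167, 0.2474, 0.0505]
tool_rot: [-0.0, 1.0, 0.0, 0.001]
ft_force: [2.2, -1.6, 2.8]
width: -0.0002
```

Request:
carry_out([
  [0,0,0.2],
  [0,0,0.1],
  [0,0,0],
], gripper=[1,1,1], roll=[0,0,0])

```text
time_s: 6.4
eef_pos: [0.5164, 0.2474, 0.0478]
tool_rot: [-0.0, 1.0, 0.0, 0.001]
ft_force: [2.3, -1.5, 5.3]
width: -0.0001
```

Request:
carry_out([
  [0,0,-4.5],
  [0.25,-4.1,0],
  [0,-4.0,0],
  [0,-4.0,0],
  [0,-4.0,1.0],
], gripper=[1,1,1,1,1], roll=[0,0,0,0,0])

```text
time_s: 6.9
eef_pos: [0.5122, 0.0854, 0.0825]
tool_rot: [-0.001, 1.0, 0.0, -0.0]
ft_force: [0.2, 0.6, -0.9]
width: 0.0003
```

Request:
carry_out([
  [0,0,1.0],
  [0,0,0.5],
  [0,0,0.4],
  [0,0,0.4],
  [0,0,0.4],
], gripper=[1,1,1,1,1], roll=[0,0,0,0,0])

```text
time_s: 7.4
eef_pos: [0.5136, 0.0879, 0.0554]
tool_rot: [-0.001, 1.0, 0.001, 0.001]
ft_force: [0.1, -0.1, 3.9]
width: -0.0004
```

Request:
carry_out([
  [0,0,0.3],
  [0,0,0.2],
  [0,0,0.2],
  [0,0,0.1],
  [0,0,0],
], gripper=[1,1,1,1,1], roll=[0,0,0,0,0])

```text
time_s: 7.9
eef_pos: [0.5139, 0.0869, 0.048]
tool_rot: [-0.0, 1.0, 0.0, 0.001]
ft_force: [0.1, 2.5, 6.2]
width: -0.0002
```

Request:
carry_out([
  [0,0,-4.5],
  [1.4,-1.5,-4.4],
  [1.4,-1.5,-4.4],
  [1.4,-1.5,-4.4],
  [1.4,-1.5,-4.4],
], gripper=[1,-1,-1,-1,-1], roll=[0,0,0,0,0])

```text
time_s: 8.4
eef_pos: [0.4554, 0.0248, 0.2693]
tool_rot: [0.0, 1.0, -0.0, -0.001]
ft_force: [1.1, -0.4, -0.9]
width: 0.058
```

Request:
carry_out([
  [0,-1.5,-4.0],
  [0,-1.5,0],
  [0,0,0],
  [0,0,0],
], gripper=[-1,-1,-1,-1], roll=[0,0,0,0])

```text
time_s: 8.8
eef_pos: [0.4561, -0.0038, 0.3071]
tool_rot: [0.0, 1.0, -0.0, -0.001]
ft_force: [-0.6, -0.7, -0.2]
width: 0.0856
```

```bash
python3 - <<'E'
from h import *
f=grab('wrist');save(f,'w2.png');print(f['s']['eef_pos'])
np.savez('w2.npz',**{k:f[k] for k in ['img','depth','T','f','cx','cy']})
for t in ['iron_1_mid','tray','honer','control','bed_1','dial_grip','guard_tab','guard_hinge']:
    r=ctrl.tip_of(t,'wrist')
    for x in r[:5]:print(t,x['score'],x['location'],pz(f,*x['location'],.0).round(4),pd(f,*x['location']))
E
```

```text
[ 0.45610067 -0.00381283  0.30711012]
iron_1_mid 0.59 [546.0, 222.5] [0.4875 0.2721 0.    ] [0.47654135 0.24172015 0.04767681]
tray 0.78 [460.2, 212.5] [0.4752 0.1672 0.    ] [0.46738054 0.15188293 0.03875323]
honer 0.94 [179.3, 226.1] [ 0.4919 -0.1715  0.    ] [ 0.48442077 -0.15942721  0.03109429]
control 0.63 [313.7, 352.1] [ 0.6652 -0.0092  0.    ] [ 0.6356676  -0.00858315  0.04607834]
bed_1 0.91 [96.5, 223.1] [ 0.4881 -0.2713  0.    ] [ 0.48095557 -0.25207311  0.0310237 ]
bed_1 0.85 [241.3, 238.5] [ 0.5075 -0.0973  0.    ] [ 0.49894322 -0.09051872  0.03096425]
bed_1 0.58 [165.4, 231.3] [ 0.4984 -0.1891  0.    ] [ 0.49035554 -0.1755723   0.031478  ]
dial_grip 0.69 [360.5, 385.3] [0.7171 0.055  0.    ] [0.65999465 0.04488235 0.07493835]
guard_tab 0.94 [277.7, 349.8] [ 0.6617 -0.0573  0.    ] [ 0.60773355 -0.04662761  0.08524761]
guard_tab 0.21 [184.0, 223.9] [ 0.4892 -0.1656  0.    ] [ 0.48179845 -0.15375669  0.03145243]
guard_hinge 0.59 [359.6, 385.1] [0.7167 0.0537 0.    ] [0.65949278 0.04381007 0.07524921]
```

View pics/w2.png

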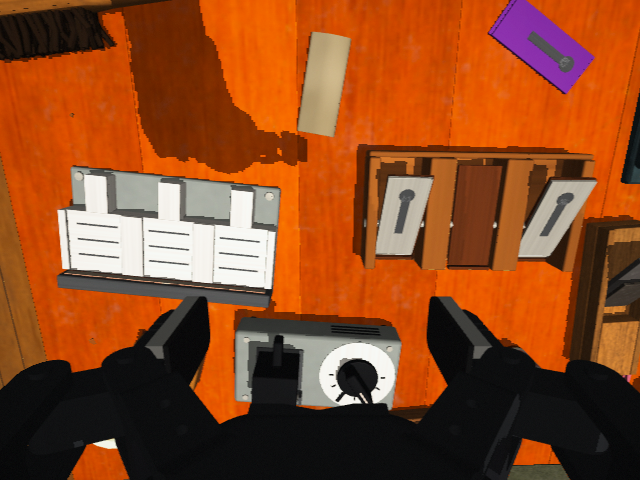

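```bash
python3 - <<'E'
from h import *
f=dict(np.load('w2.npz'));P,C=cloud(f);C=C.astype(int)
reg=(P[:,0]>.38)&(P[:,0]<.60)&(P[:,1]>-.32)&(P[:,1]<-.02)
bar=reg&(P[:,2]>.040)&(P[:,2]<.052)&(C.max(1)<130)
print('bar',bar.sum(),rect(P[bar]),np.percentile(P[bar],[1,50,99],axis=0).round(4))
bed=reg&(P[:,2]>.025)&(P[:,2]<.04)&(C.min(1)>150)
print('bed',bed.sum(),rect(P[bed]),np.median(P[bed,2]))
base=reg&(P[:,2]>.004)&(P[:,2]<.06)
r=rect(P[base]);print('all',r, cv2.boxPoints(r))
# control
reg=(P[:,0]>.55)&(P[:,0]<.8)&(P[:,1]>-.15)&(P[:,1]<.15)
b=reg&(P[:,2]>.04)&(P[:,2]<.05);r=rect(P[b]);print('ctl',r,cv2.boxPoints(r))
th=np.radians(6.4)
# profile of control near edge
q=P[b];
for y in np.arange(-.1,.1,.02):
    s=q[abs(q[:,1]-y)<.004]
    if len(s)>5: print(y.round(2),s[:,0].min().round(4),s[:,0].max().round(4))
# image crop
im=cv2.cvtColor(f['img'],cv2.COLOR_RGB2BGR)
cv2.imwrite('pics/w2c.png',cv2.resize(im[300:420,220:420],None,fx=4,fy=4,interpolation=cv2.INTER_CUBIC))
E
```

```text
bar 3059 ((555.9398193359375, -179.12966918945312), (238.77493286132812, 18.129764556884766), 83.9713363647461) [[ 0.5376 -0.2949  0.0404]
 [ 0.5549 -0.1843  0.0467]
 [ 0.5738 -0.0629  0.0486]]
bed 14098 ((491.74932861328125, -172.84158325195312), (240.086181640625, 112.15959167480469), 83.84349060058594) 0.031359478338542024
all ((472.514892578125, -167.74937438964844), (283.92315673828125, 198.6558380126953), 87.12554931640625) [[ 366.19293  -304.55127 ]
 [ 564.5988   -314.51337 ]
 [ 578.83685   -30.94748 ]
 [ 380.43097   -20.985382]]
ctl ((635.9114379882812, -30.17767333984375), (251.31654357910156, 152.50852966308594), 85.7166519165039) [[ 550.4849   -149.78961 ]
 [ 702.56744  -161.18031 ]
 [ 721.33795    89.434265]
 [ 569.25543   100.82497 ]]
-0.1 0.5551 0.7072
-0.08 0.5574 0.6633
-0.06 0.5611 0.6326
-0.04 0.6116 0.6343
-0.02 0.6132 0.7124
0.0 0.614 0.7147
0.02 0.6151 0.7145
0.04 0.6173 0.7092
0.06 0.6185 0.705
0.08 0.6201 0.7138
```

View pics/w2c.png

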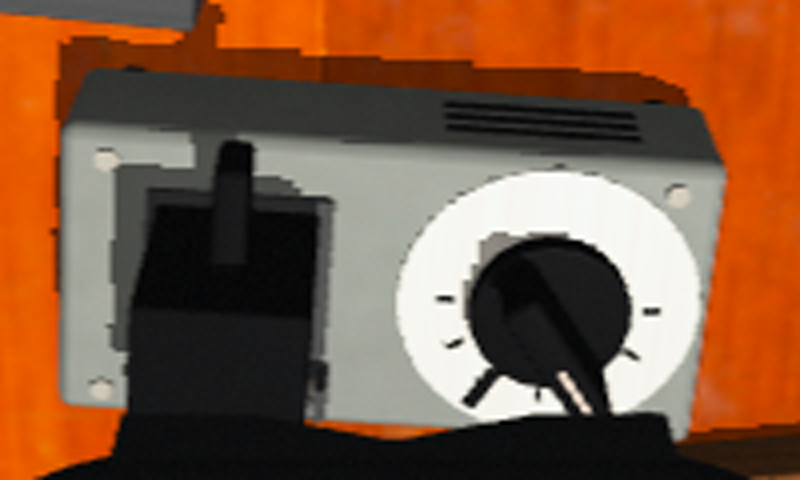

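Request:
carry_out([
  [0.31,1.8,4.0],
  [0.31,1.8,4.0],
  [0.31,1.8,4.0],
  [0.31,1.8,4.0],
  [0.31,1.8,4.0],
], gripper=[-1,-1,-1,-1,-1], roll=[0,0,0,0,0])

```text
time_s: 9.75
eef_pos: [0.4416, 0.087, 0.1071]
tool_rot: [-0.0, 1.0, 0.0, 0.001]
ft_force: [0.7, -0.1, 0.5]
width: 0.0855
```

Request:
carry_out([
  [0,0,2.0],
  [0,0,2.0],
  [0,0,0.6],
  [0,0,0],
  [0,0,0],
], gripper=[-1,-1,-1,-0.3,1], roll=[0,0,0,0,0])

```text
time_s: 10.25
eef_pos: [0.4423, 0.0863, 0.063]
tool_rot: [-0.0, 1.0, 0.0, 0.001]
ft_force: [-0.3, -0.4, 0.8]
width: 0.0589
```

Request:
carry_out([
  [0,0,0],
  [0,0,0],
  [0,0,0],
], gripper=[1,1,1], roll=[0,0,0])

```text
time_s: 10.55
eef_pos: [0.442, 0.087, 0.0633]
tool_rot: [-0.0, 1.0, 0.001, 0.001]
ft_force: [-1.9, 3.2, 6.4]
width: 0.044
```

Request:
carry_out([
  [0,0,-0.6],
  [0,0,-1.5],
  [0,0,-3],
  [0,0,-4],
  [0,0,-4],
], gripper=[1,1,1,1,1], roll=[0,0,0,0,0])

```text
time_s: 11.05
eef_pos: [0.4408, 0.0855, 0.1941]
tool_rot: [-0.0, 1.0, -0.001, -0.001]
ft_force: [0.8, -0.3, -2.1]
width: 0.0416
```

```bash
python3 - <<'E'
from h import *
f=grab('wrist');save(f,'w3.png');s=grab('side');print(f['s'])
P,C=cloud(f)
# iron points in tool frame
q=P-f['s']['eef_pos'];m=(abs(q[:,1])<.02)&(q[:,0]>-.03)&(q[:,0]<.12)&(q[:,2]>-.09)&(q[:,2]<.03)&(C.min(1)>110)
p=q[m];print(m.sum())
for x in np.arange(-.03,.12,.01):
    k=p[abs(p[:,0]-x)<.003]
    if len(k):print(round(x,3),np.median(k[:,2]).round(4),len(k))
cv2.imwrite('pics/s3.png',cv2.resize(cv2.cvtColor(s['img'],cv2.COLOR_RGB2BGR)[120:320,170:420],None,fx=3,fy=3))
E
```

```text
{'time_s': 11.05, 'joints': array([-0.41514474,  0.1646499 ,  0.14445396,  2.11623804, -0.02998291,
        0.86482891,  1.31810303]), 'dq': array([-0.07869095, -0.6102481 ,  0.05198828, -0.42303581,  0.13352683,
        0.99414033, -0.13043527]), 'effort': array([  0.63647568, -27.06783414,   0.79676041, -18.36257815,
        -0.05660969,  -0.6402106 ,   0.10051943]), 'eef_pos': array([0.44076091, 0.08546688, 0.19413279]), 'tool_rot': array([-2.08863195e-04,  9.99999287e-01, -6.74747482e-04, -9.62517132e-04]), 'ft_force': array([ 0.84282918, -0.27975723, -2.06473531]), 'ft_torque': array([ 0.0039911 , -0.01573231,  0.03633944]), 'width': 0.041575068168947835}
5071
-0.01 -0.0016 196
0.01 -0.014 275
0.02 -0.0196 539
0.03 -0.0255 470
0.04 -0.0317 393
0.05 -0.0378 360
0.06 -0.0435 390
0.07 -0.0496 340
0.08 -0.0546 123
```

View pics/w3.png

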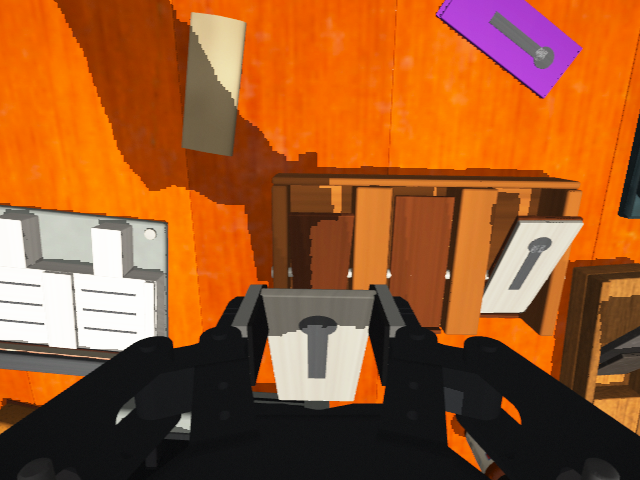

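View pics/s3.png

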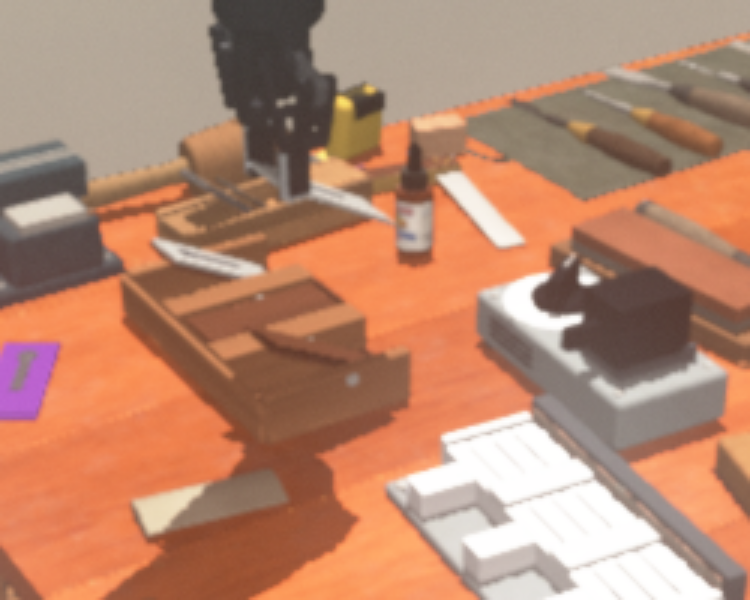

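Request:
carry_out([
  [0,-4.8,0],
  [0,-4.8,0],
  [0,-4.8,0],
  [0,-4.8,0],
  [0,-4.8,0],
], gripper=[1,1,1,1,1], roll=[0,0,0,0,0])

```text
time_s: 11.65
eef_pos: [0.4404, -0.1558, 0.1927]
tool_rot: [-0.0, 1.0, 0.0, -0.001]
ft_force: [0.6, -0.7, -1.5]
width: 0.0419
```

Request:
carry_out([
  [0,-4.8,0],
  [0,-4.5,0],
  [0,0,2],
  [0,0,0],
  [0,0,0],
], gripper=[1,1,1,1,1], roll=[0,0,6.1,0,0])

```text
time_s: 12.15
eef_pos: [0.4409, -0.2458, 0.1724]
tool_rot: [0.051, 0.999, 0.001, -0.001]
ft_force: [0.7, 0.6, -1.3]
width: 0.0415
```

```bash
cat >> h.py <<'E'
def held(f,y=.018):
    P,C=cloud(f);Rm=R.from_quat(f['s']['tool_rot']).as_matrix();q=(P-f['s']['eef_pos'])@Rm
    m=(abs(q[:,1])<y)&(q[:,0]<.03)&(q[:,0]>-.12)&(q[:,2]<.09)&(q[:,2]>-.03)&(C.min(1)>100)&(C.max(1).astype(int)-C.min(1)<50)
    p=q[m]
    for x in np.arange(-.11,.03,.01):
        k=p[abs(p[:,0]-x)<.003]
        if len(k):print('toolx',round(x,3),'z',np.median(k[:,2]).round(4),len(k))
E
python3 - <<'E'
from h import *
f=grab('wrist');save(f,'w4.png');print(f['s']['eef_pos'],f['s']['tool_rot'],f['s']['width']);held(f)
np.savez('w4.npz',**{k:f[k] for k in ['img','depth','T','f','cx','cy']})
E
```

```text
[ 0.44090455 -0.24577571  0.17242589] [ 5.14677659e-02  9.98673534e-01  5.72086736e-04 -1.38371093e-03] 0.04153853113602572
toolx -0.08 z 0.0543 98
toolx -0.07 z 0.0496 306
toolx -0.06 z 0.0434 348
toolx -0.05 z 0.0376 315
toolx -0.04 z 0.0317 344
toolx -0.03 z 0.0256 393
toolx -0.02 z 0.0196 459
toolx -0.01 z 0.014 184
toolx 0.01 z 0.0043 15
```

View pics/w4.png

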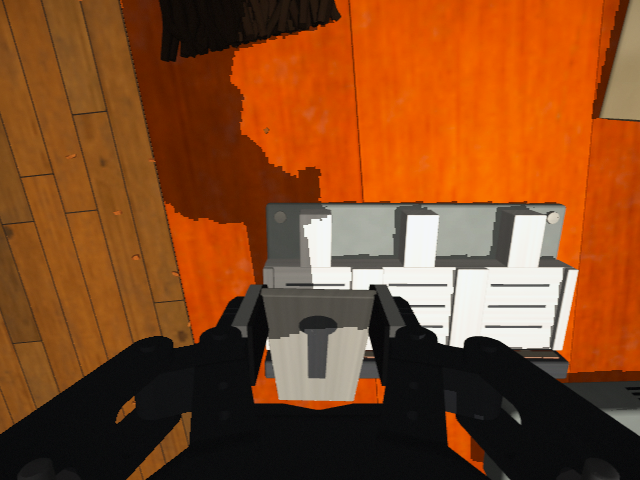

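```bash
python3 - <<'E'
from h import *
f=dict(np.load('w4.npz'));P,C=cloud(f)
s=dict(eef_pos=np.array([.4409,-.2458,.1724]),tool_rot=[.0515,.99867,.0006,-.0014])
Rm=R.from_quat(s['tool_rot']).as_matrix();q=(P-s['eef_pos'])@Rm
m=(abs(P[:,2]-.031)<.004)
for xl,xh in [(-.005,.005),(.005,.012)]:
    k=q[m&(q[:,0]>xl)&(q[:,0]<xh)&(P[:,1]<0.05)]; ys=np.sort(k[:,1]); 
    cuts=np.where(np.diff(ys)>.01)[0]; seg=np.split(ys,cuts+1); print([(round(a[0],4),round(a[-1],4)) for a in seg if len(a)>5])
print('tongue near x',np.percentile(q[m&(abs(q[:,1]-.16)<.012)][:,0],[0.5,99.5]),np.percentile(q[m&(abs(q[:,1]-.08)<.012)][:,0],[.5,99.5]))
E
```

```text
[(np.float64(-0.0139), np.float64(0.0095)), (np.float64(0.0655), np.float64(0.0898)), (np.float64(0.1451), np.float64(0.17))]
[(np.float64(-0.0137), np.float64(0.0094)), (np.float64(0.0657), np.float64(0.0899)), (np.float64(0.1451), np.float64(0.1698))]
tongue near x [-0.23174878  0.01232453] [-0.08015334  0.0126684 ]
```

Request:
carry_out([
  [0.2,-0.2,3],
  [0,0,3],
  [0,0,1.3],
  [0,0,0.5],
  [0,0,0],
], gripper=[1,1,1,1,1], roll=[0,0,0,0,0])

```text
time_s: 12.7
eef_pos: [0.44, -0.2482, 0.0955]
tool_rot: [0.052, 0.999, 0.0, 0.0]
ft_force: [0.3, -0.5, -1.4]
width: 0.0421
```

Request:
carry_out([
  [0,0,0.6],
  [0,0,0.6],
  [0,0,0.6],
  [0,0,0.6],
  [0,0,0.4],
], gripper=[1,1,1,1,1], roll=[0,0,0,0,0], force=25)

```text
time_s: 13.2
eef_pos: [0.4391, -0.2493, 0.0679]
tool_rot: [0.053, 0.999, -0.0, 0.0]
ft_force: [-4.7, 1.4, 6.7]
width: 0.0417
```

```bash
python3 - <<'E'
from h import *
f=grab('wrist');save(f,'w5.png');held(f)
E
```

```text
toolx -0.06 z 0.0232 11
toolx -0.05 z 0.0207 639
toolx -0.04 z 0.0179 698
toolx -0.03 z 0.0151 782
toolx -0.02 z 0.0124 869
toolx -0.01 z 0.0097 811
toolx -0.0 z 0.0072 1523
toolx 0.01 z 0.0365 2110
```

View pics/w5.png

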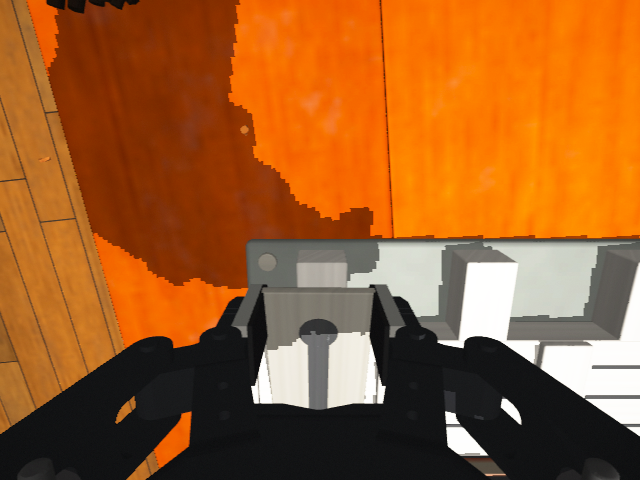

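Request:
carry_out([
  [0.1,0,0.6],
  [0.1,0,0.6],
  [0,0,0.5],
  [0,0,0.4],
  [0,0,0.2],
], gripper=[1,1,1,1,1], roll=[0,0,0,0,0])

```text
time_s: 13.75
eef_pos: [0.4378, -0.2484, 0.044]
tool_rot: [0.053, 0.999, 0.0, 0.0]
ft_force: [-0.8, -0.5, 1.2]
width: 0.0428
```

```bash
python3 - <<'E'
from h import *
f=grab('wrist');save(f,'w6.png');held(f);print(f['s']['ft_force'],f['s']['eef_pos'])
E
```

```text
toolx -0.04 z 0.0073 902
toolx -0.03 z 0.007 1044
toolx -0.02 z 0.0068 1086
toolx -0.01 z 0.0064 890
toolx -0.0 z 0.0063 1293
toolx 0.01 z 0.0182 2623
[-0.79025683 -0.46608801  1.24371454] [ 0.43775064 -0.24835014  0.04397292]
```

View pics/w6.png

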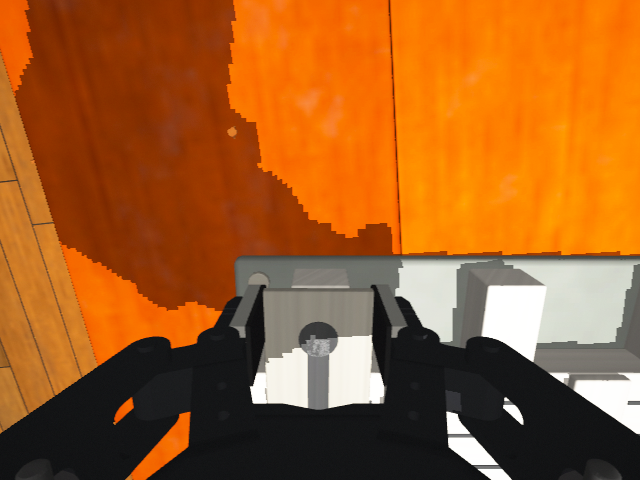

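Request:
carry_out([
  [0,0,0.1],
  [0,0,0],
  [0,0,0],
  [0,0,-2],
  [0,0,-4],
], gripper=[1,-0.4,-0.5,-0.5,-0.5], roll=[0,0,0,0,0])

```text
time_s: 14.3
eef_pos: [0.4359, -0.2472, 0.1018]
tool_rot: [0.053, 0.999, 0.001, -0.003]
ft_force: [1.3, 0.0, 0.6]
width: 0.0642
```

Request:
carry_out([
  [0,2,-4.5],
  [0,2,-4.5],
  [0,2,-4.5],
  [0,2,-4.5],
  [0,2,0],
], gripper=[-1,-1,-1,-1,-1], roll=[0,0,0,0,0])

```text
time_s: 14.8
eef_pos: [0.4515, -0.1492, 0.2897]
tool_rot: [0.053, 0.999, -0.0, 0.007]
ft_force: [0.5, -0.4, 0.0]
width: 0.0853
```

```bash
python3 - <<'E'
from h import *
f=grab('wrist');save(f,'w7.png');print(f['s']['eef_pos'])
r=ctrl.tip_of('iron_1_mid','wrist')
for x in r[:5]:print(x['score'],x['location'],pz(f,*x['location'],.034).round(4),pd(f,*x['location']))
E
```

```text
[ 0.45153123 -0.14916343  0.28973229]
0.6 [245.1, 420.7] [ 0.722  -0.2703  0.034 ] [ 0.43839307 -0.16268432  0.35042167]
0.18 [302.7, 233.2] [ 0.4853 -0.1689  0.034 ] [ 0.48602683 -0.16909774  0.03114957]
```

View pics/w7.png

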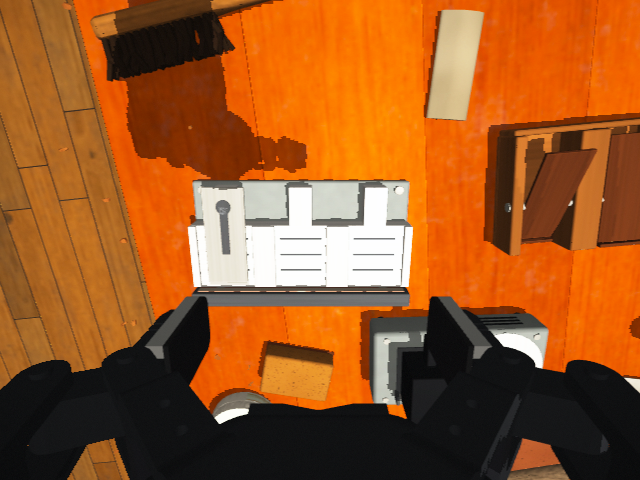

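Request:
carry_out([
  [0,0,0],
  [0,4.8,0],
  [0,4.8,0],
  [0,4.8,0],
  [0,4.8,0],
], gripper=[-1,-1,-1,-1,-1], roll=[-6.1,0,0,0,0])

```text
time_s: 15.4
eef_pos: [0.4474, 0.0437, 0.2824]
tool_rot: [0.001, 1.0, -0.0, -0.001]
ft_force: [1.5, -0.1, 0.2]
width: 0.0853
```

Request:
carry_out([
  [0,4.8,0],
  [0,4.8,0],
  [0,4.8,0.5],
  [0.6,4.0,2],
  [0.3,2.0,4],
], gripper=[-1,-1,-1,-1,-1], roll=[0,0,0,0,0])

```text
time_s: 15.9
eef_pos: [0.4399, 0.2514, 0.219]
tool_rot: [-0.002, 1.0, 0.002, 0.002]
ft_force: [0.6, 0.3, 0.4]
width: 0.0857
```

Request:
carry_out([
  [0,0,4],
  [0,0,4],
  [0,0,3],
], gripper=[-1,-1,-1], roll=[0,0,0])

```text
time_s: 16.2
eef_pos: [0.4378, 0.2454, 0.105]
tool_rot: [-0.0, 1.0, -0.001, -0.002]
ft_force: [-0.2, -0.6, 0.3]
width: 0.0855
```

```bash
python3 - <<'E'
from h import *
f=grab('wrist');save(f,'w8.png');print(f['s']['eef_pos']);held(f)
P,C=cloud(f);q=P-f['s']['eef_pos']
for x in [-.015,-.005,.005,.015]:
    m=(abs(q[:,0]-x)<.003)&(abs(q[:,1])<.05)&(P[:,2]>.045)&(P[:,2]<.09)&(C.min(1)>100)
    print(x,q[m,1].min(),q[m,1].max(),np.median(P[m,2]))
E
```

```text
[0.43779547 0.24535183 0.10496883]
toolx -0.08 z 0.0797 261
toolx -0.07 z 0.0743 298
toolx -0.06 z 0.0689 325
toolx -0.05 z 0.0633 372
toolx -0.04 z 0.0579 423
toolx -0.03 z 0.0526 459
toolx -0.02 z 0.0471 515
toolx -0.01 z 0.0416 601
toolx -0.0 z 0.0363 687
toolx 0.01 z 0.0331 528Traceback (most recent call last):
  File "<stdin>", line 6, in <module>
    return umr_minimum(a, axis, None, out, keepdims, initial, where)
ValueError: zero-size array to reduction operation minimum which has no identity
```

View pics/w8.png

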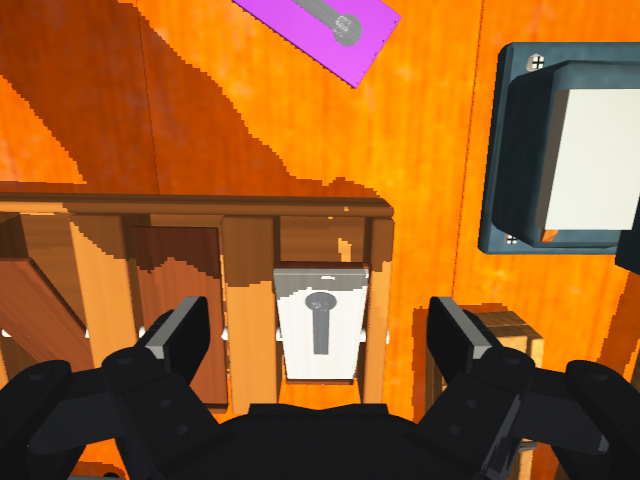

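Request:
carry_out([
  [-0.4,0.15,2.0],
  [0,0,1.8],
  [0,0,0.5],
  [0,0,0],
  [0,0,0],
], gripper=[-1,-1,-1,-0.3,1], roll=[0,0,0,0,0], force=60)

```text
time_s: 16.75
eef_pos: [0.4435, 0.2485, 0.0661]
tool_rot: [-0.0, 1.0, 0.0, 0.0]
ft_force: [-0.1, 0.9, 0.3]
width: 0.059
```

Request:
carry_out([
  [0,0,0],
  [0,0,0],
  [0,0,0],
  [0,0,-0.6],
  [0,0,-1.5],
], gripper=[1,1,1,1,1], roll=[0,0,0,0,0])

```text
time_s: 17.25
eef_pos: [0.441, 0.2469, 0.0794]
tool_rot: [0.0, 1.0, -0.001, -0.002]
ft_force: [22.6, 12.6, -86.2]
width: 0.0424
```

Request:
carry_out([
  [0,0,-3],
  [0,0,-4],
  [0,0,-4],
  [0,-4.5,0],
  [0,-4.8,0],
], gripper=[1,1,1,1,1], roll=[0,0,0,0,0])

```text
time_s: 17.75
eef_pos: [0.4438, 0.1569, 0.1982]
tool_rot: [-0.003, 1.0, 0.002, 0.002]
ft_force: [1.4, -0.6, -1.3]
width: 0.0414
```

```bash
python3 - <<'E'
from h import *
f=grab('wrist');save(f,'w9.png');print(f['s']['eef_pos'],f['s']['ft_force']);held(f)
E
```

```text
[0.44381092 0.15686089 0.19824532] [ 1.36314669 -0.6284294  -1.29342945]
toolx -0.08 z 0.0562 186
toolx -0.07 z 0.0509 313
toolx -0.06 z 0.045 345
toolx -0.05 z 0.039 396
toolx -0.04 z 0.0331 454
toolx -0.03 z 0.0273 531
toolx -0.02 z 0.0213 601
toolx -0.01 z 0.0154 704
toolx -0.0 z 0.0095 815
toolx 0.01 z 0.0053 1013
```

View pics/w9.png

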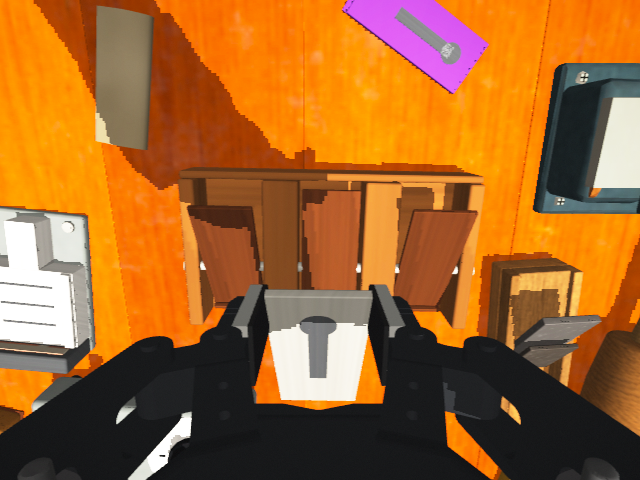

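Request:
carry_out([
  [-0.22,-4.1,0],
  [-0.22,-4.1,0],
  [-0.22,-4.1,0],
  [-0.22,-4.1,0],
  [-0.22,-4.1,0],
], gripper=[1,1,1,1,1], roll=[0,0,0,0,0])

```text
time_s: 18.3
eef_pos: [0.4542, -0.0505, 0.1967]
tool_rot: [-0.0, 1.0, 0.0, 0.001]
ft_force: [0.3, 0.6, -0.7]
width: 0.0415
```

Request:
carry_out([
  [-0.22,-4.1,0],
  [0,0,2],
  [0,0,2],
  [0,0,0],
  [0,0,0],
], gripper=[1,1,1,1,1], roll=[0,6.1,0,0,0])

```text
time_s: 18.8
eef_pos: [0.4565, -0.09, 0.1566]
tool_rot: [0.053, 0.999, 0.0, 0.0]
ft_force: [-0.4, 0.7, -0.8]
width: 0.0416
```

```bash
python3 - <<'E'
from h import *
f=grab('wrist');save(f,'w10.png');print(f['s']['eef_pos'],f['s']['tool_rot']);held(f)
P,C=cloud(f);s=f['s']
Rm=R.from_quat(s['tool_rot']).as_matrix();q=(P-s['eef_pos'])@Rm
m=(abs(P[:,2]-.031)<.004)
for xl,xh in [(-.005,.005),(.003,.010)]:
    k=q[m&(q[:,0]>xl)&(q[:,0]<xh)&(P[:,1]<0.05)]; ys=np.sort(k[:,1]); 
    cuts=np.where(np.diff(ys)>.01)[0]; seg=np.split(ys,cuts+1); print([(round(a[0],4),round(a[-1],4)) for a in seg if len(a)>5])
for y in (0,-.08):print(np.percentile(q[m&(abs(q[:,1]-y)<.009)][:,0],[1,99.5]))
P2=irons(f,.38,.56,-.3,-.21,.025,.045)
E
```

```text
[ 0.45649132 -0.08996615  0.15655096] [5.25875877e-02 9.98616303e-01 1.49973779e-04 4.29744652e-05]
toolx -0.08 z 0.0563 196
toolx -0.07 z 0.051 299
toolx -0.06 z 0.045 347
toolx -0.05 z 0.039 397
toolx -0.04 z 0.033 448
toolx -0.03 z 0.0273 524
toolx -0.02 z 0.0212 612
toolx -0.01 z 0.0155 633
toolx -0.0 z 0.0095 808
toolx 0.01 z 0.0053 1018
[(np.float64(-0.1816), np.float64(-0.1366)), (np.float64(-0.0906), np.float64(-0.0661)), (np.float64(-0.0103), np.float64(0.0133)), (np.float64(0.138), np.float64(0.1405))]
[(np.float64(-0.1824), np.float64(-0.1366)), (np.float64(-0.0907), np.float64(-0.0664)), (np.float64(-0.0102), np.float64(0.0132)), (np.float64(0.1381), np.float64(0.1396))]
[-0.03985786  0.01237076]
[-0.07206402  0.01239856]
```

View pics/w10.png

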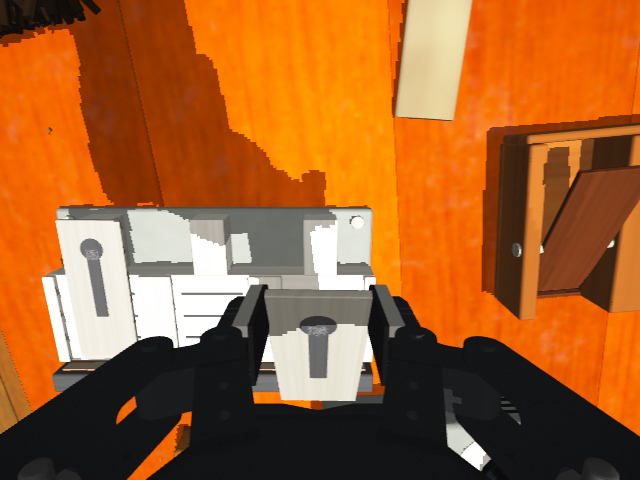

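Request:
carry_out([
  [0.2,0.1,3],
  [0,0,2],
  [0,0,0.8],
  [0,0,0.4],
  [0,0,0],
], gripper=[1,1,1,1,1], roll=[0,0,0,0,0])

```text
time_s: 19.35
eef_pos: [0.4551, -0.0891, 0.0948]
tool_rot: [0.053, 0.999, 0.0, 0.001]
ft_force: [-0.2, 0.7, -1.0]
width: 0.0417
```

Request:
carry_out([
  [0,0,0.6],
  [0,0,0.6],
  [0,0,0.6],
  [0,0,0.6],
  [0,0,0.4],
], gripper=[1,1,1,1,1], roll=[0,0,0,0,0], force=25)

```text
time_s: 19.85
eef_pos: [0.4542, -0.0893, 0.0665]
tool_rot: [0.053, 0.999, 0.0, 0.0]
ft_force: [-2.8, 0.3, 6.1]
width: 0.0416
```

Request:
carry_out([
  [0.1,0,0.6],
  [0.1,0,0.6],
  [0,0,0.5],
  [0,0,0.4],
  [0,0,0.2],
], gripper=[1,1,1,1,1], roll=[0,0,0,0,0])

```text
time_s: 20.35
eef_pos: [0.4523, -0.089, 0.0433]
tool_rot: [0.053, 0.999, 0.0, -0.0]
ft_force: [-8.7, 0.4, 27.8]
width: 0.0414
```

```bash
python3 - <<'E'
from h import *
f=grab('wrist');save(f,'w11.png');held(f);print(f['s']['ft_force'],f['s']['eef_pos'])
E
```

```text
toolx -0.04 z 0.0082 962
toolx -0.03 z 0.0082 1040
toolx -0.02 z 0.0081 1085
toolx -0.01 z 0.0082 971
toolx -0.0 z 0.0084 1406
toolx 0.01 z 0.0259 1971
[-8.66388646  0.42508449 27.845574  ] [ 0.45226665 -0.08902721  0.04330215]
```

View pics/w11.png

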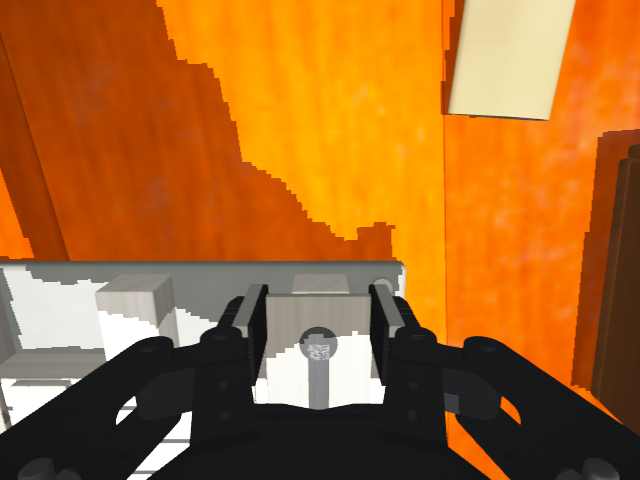

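Flat on the bed; release, rise and check.

Request:
carry_out([
  [0,0,-0.1],
  [0,0,0],
  [0,0,0],
  [0,0,-2],
  [0,0,-4],
], gripper=[1,-0.4,-0.5,-0.5,-0.5], roll=[0,0,0,0,0])

```text
time_s: 20.9
eef_pos: [0.4508, -0.0886, 0.1028]
tool_rot: [0.053, 0.999, -0.0, -0.003]
ft_force: [0.8, -0.6, 0.5]
width: 0.0642
```

Request:
carry_out([
  [0,-1,-4.5],
  [0,-1,-4.5],
  [0,-1,-4.5],
  [0,-1,-4.5],
  [0,0,0],
], gripper=[-1,-1,-1,-1,-1], roll=[0,0,0,0,0])

```text
time_s: 21.4
eef_pos: [0.4516, -0.131, 0.2905]
tool_rot: [0.054, 0.999, -0.001, 0.007]
ft_force: [0.6, 0.1, 0.3]
width: 0.0854
```

Request:
carry_out([
  [0,0,0],
  [0,0,0],
], gripper=[-1,-1], roll=[0,0])

```text
time_s: 21.6
eef_pos: [0.4475, -0.1282, 0.2829]
tool_rot: [0.053, 0.999, 0.0, -0.001]
ft_force: [0.0, 0.2, -1.2]
width: 0.0853
```

```bash
python3 - <<'E'
from h import *
f=grab('wrist');save(f,'w12.png');print(f['s']['eef_pos'],f['s']['tool_rot'],f['s']['width'])
np.savez('w12.npz',**{k:f[k] for k in ['img','depth','T','f','cx','cy']})
P,C=cloud(f);C=C.astype(int)
for t in ['bed_1','iron_1_mid','dial_grip','guard_tab']:
  for x in ctrl.tip_of(t,'wrist')[:5]:print(t,round(x['score'],2),x['location'],pd(f,*x['location']))
E
```

```text
[ 0.44750496 -0.12815862  0.28290487] [ 5.25851671e-02  9.98615662e-01  2.10119266e-04 -1.23124218e-03] 0.08525764099823063
bed_1 0.58 [282.2, 248.9] [ 0.49100328 -0.17097385  0.03112454]
iron_1_mid 0.91 [352.6, 251.8] [ 0.50082797 -0.09624391  0.03539315]
dial_grip 0.48 [429.1, 361.0] [ 0.63415423 -0.02183332  0.04764312]
guard_tab 0.73 [413.4, 360.5] [ 0.60559872 -0.04775482  0.0849017 ]
```

View pics/w12.png

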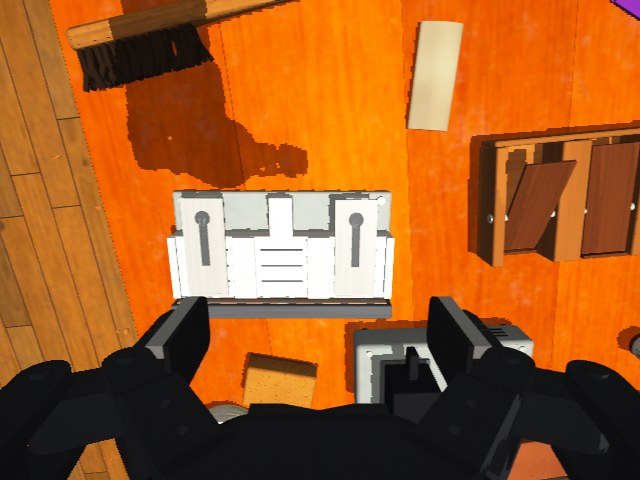

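Request:
carry_out([
  [0,0,0],
  [0.35,4.3,2.4],
  [0.35,4.3,2.4],
  [0.35,4.3,2.4],
  [0.35,4.3,2.4],
], gripper=[1,1,1,1,1], roll=[-6.1,0,0,0,0])

```text
time_s: 22.35
eef_pos: [0.4336, 0.0448, 0.1872]
tool_rot: [-0.0, 1.0, 0.0, 0.0]
ft_force: [1.3, -0.2, -0.1]
width: 0.0122
```

Request:
carry_out([
  [0.35,4.3,2.4],
  [0,0,2.4],
  [0,0,2],
  [0,0,0],
  [0,0,0],
], gripper=[1,1,1,1,1], roll=[0,0,0,0,0])

```text
time_s: 22.85
eef_pos: [0.4306, 0.0861, 0.1202]
tool_rot: [-0.0, 1.0, -0.0, -0.0]
ft_force: [0.8, 0.3, 0.3]
width: -0.0001
```

Request:
carry_out([
  [0,0,2.5],
  [0,0,1],
  [0,0,0.8],
  [0,0,0.8],
  [0,0,0.5],
], gripper=[1,1,1,1,1], roll=[0,0,0,0,0])

```text
time_s: 23.35
eef_pos: [0.4308, 0.0862, 0.0642]
tool_rot: [-0.0, 1.0, 0.0, 0.0]
ft_force: [-0.0, -0.3, 0.7]
width: -0.0002
```

Request:
carry_out([
  [0,0,0.4],
  [0,0,0.3],
  [0,0,0],
], gripper=[1,1,1], roll=[0,0,0])

```text
time_s: 23.65
eef_pos: [0.4307, 0.0862, 0.0572]
tool_rot: [-0.0, 1.0, 0.0, 0.0]
ft_force: [0.8, 0.2, 0.2]
width: 0.0
```

```bash
python3 - <<'E'
from h import *
f=grab('wrist');save(f,'w13.png')
E
```

```text
(no output)
```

View pics/w13.png

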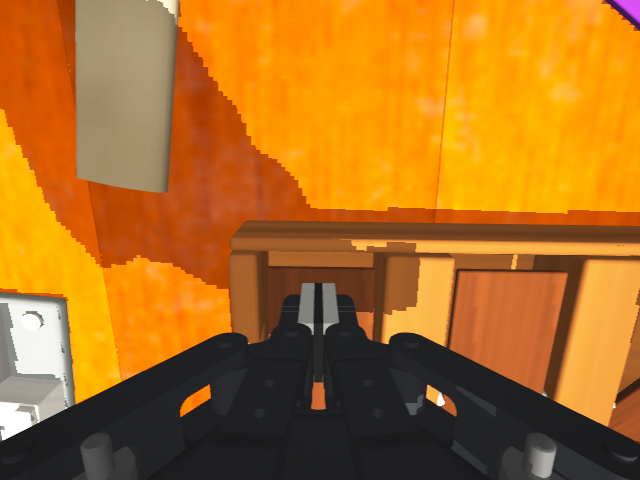

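Request:
carry_out([
  [0,0,0.2],
  [0,0,0.2],
  [0,0,0.1],
  [0,0,0],
], gripper=[1,1,1,1], roll=[0,0,0,0])

```text
time_s: 24.1
eef_pos: [0.4311, 0.0864, 0.0559]
tool_rot: [-0.0, 1.0, 0.0, 0.0]
ft_force: [-11.0, -2.3, 43.6]
width: 0.0003
```

Request:
carry_out([
  [0,0,-2.5],
  [0,0,-4],
  [0,4.0,0],
  [0,4.0,0],
  [0,4.0,0],
], gripper=[1,1,1,1,1], roll=[0,0,0,0,0])

```text
time_s: 24.6
eef_pos: [0.431, 0.2076, 0.1181]
tool_rot: [0.0, 1.0, 0.001, 0.001]
ft_force: [1.3, -0.0, 0.2]
width: -0.0
```

Request:
carry_out([
  [0,4.0,0],
  [0,0.1,3],
  [0,0,1.0],
  [0,0,0.8],
  [0,0,0.8],
], gripper=[1,1,1,1,1], roll=[0,0,0,0,0])

```text
time_s: 25.1
eef_pos: [0.4306, 0.2461, 0.0611]
tool_rot: [0.001, 1.0, -0.0, -0.0]
ft_force: [0.1, 0.1, 1.1]
width: 0.0002
```

Request:
carry_out([
  [0,0,0.4],
  [0,0,0.2],
  [0,0,0.2],
], gripper=[1,1,1], roll=[0,0,0])

```text
time_s: 25.4
eef_pos: [0.4306, 0.2463, 0.0559]
tool_rot: [0.001, 1.0, -0.0, -0.001]
ft_force: [-9.9, -5.7, 41.5]
width: 0.0004
```

Both at the stop. Rise and go look at the control box and tray.

Request:
carry_out([
  [0,0,-2.5],
  [0,0,-4.5],
  [0,-2,-4.5],
  [0,-2,-4.5],
  [0,-2,-4.5],
], gripper=[1,1,-1,-1,-1], roll=[0,0,0,0,0])

```text
time_s: 25.9
eef_pos: [0.4305, 0.1856, 0.2605]
tool_rot: [0.0, 1.0, 0.0, 0.001]
ft_force: [0.7, 0.4, 0.4]
width: 0.0432
```

Request:
carry_out([
  [-3,-3.5,0],
  [-3,-3.5,0],
  [-3,-3.5,0],
  [0,0,0],
  [0,0,0],
], gripper=[-1,-1,-1,-1,-1], roll=[0,0,0,0,0])

```text
time_s: 26.4
eef_pos: [0.5209, 0.0805, 0.2583]
tool_rot: [0.002, 1.0, -0.0, -0.0]
ft_force: [0.3, 0.6, -0.8]
width: 0.0853
```

```bash
python3 - <<'E'
from h import *
f=grab('wrist');save(f,'w14.png');print(f['s']['eef_pos'],f['s']['tool_rot'],f['s']['width'])
np.savez('w14.npz',**{k:f[k] for k in ['img','depth','T','f','cx','cy']})
P,C=cloud(f);C=C.astype(int)
for n,y in [('L1',.2472),('L2',.1665),('L3',.0862)]:
    for x in (.43,.45,.47,.49,.51):
        m=(abs(P[:,1]-y)<.01)&(abs(P[:,0]-x)<.003);print(n,x,np.median(P[m,2]).round(4) if m.any() else None)
E
```

```text
[0.52086577 0.08050373 0.25825849] [ 1.72638983e-03  9.99998508e-01 -5.59431431e-05 -2.05685283e-06] 0.0852654244244261
L1 0.43 0.0391
L1 0.45 0.039
L1 0.47 0.039
L1 0.49 0.0389
L1 0.51 0.039
L2 0.43 0.0391
L2 0.45 0.039
L2 0.47 0.039
L2 0.49 0.039
L2 0.51 0.0392
L3 0.43 0.0391
L3 0.45 0.0391
L3 0.47 0.039
L3 0.49 0.0391
L3 0.51 0.3245
```

View pics/w14.png

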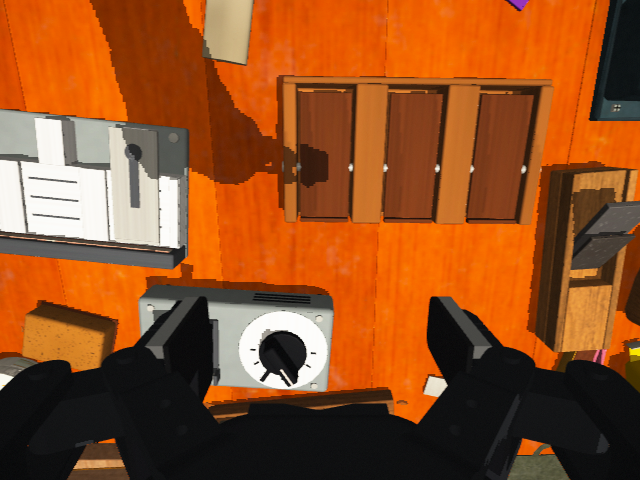

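```bash
python3 - <<'E'
from h import *
f=dict(np.load('w14.npz'));P,C=cloud(f);C=C.astype(int)
b=(P[:,0]>.61)&(P[:,0]<.74)&(P[:,1]>-.03)&(P[:,1]<.11)
m=b&(P[:,2]>.064)&(P[:,2]<.09);r=rect(P[m]);print('bar',m.sum(),r,cv2.boxPoints(r),np.median(P[m,2]))
w=m&(C.min(1)>130);print('white',w.sum(),P[w].mean(0),rect(P[w]) if w.sum()>3 else 0)
m=b&(P[:,2]>.048)&(P[:,2]<.058)&(C.max(1)<90);r=rect(P[m]);print('skirt',m.sum(),r,np.median(P[m,2]))
m=b&(P[:,2]>.042)&(P[:,2]<.05)&(C.min(1)>215);r=rect(P[m]);print('disc',m.sum(),r,cv2.minEnclosingCircle((P[m][:,:2]*1000).astype(np.float32)))
# box near edge yaw
t=(P[:,0]>.58)&(P[:,0]<.75)&(P[:,2]>.041)&(P[:,2]<.049)&(P[:,1]>-.06)&(P[:,1]<.12)
pts=[]
for y in np.arange(-.02,.095,.01):
    s=P[t&(abs(P[:,1]-y)<.003)]
    if len(s):pts.append((y,np.percentile(s[:,0],2)))
print(np.polyfit(*zip(*pts),1),np.round(pts,4).tolist())
im=cv2.cvtColor(f['img'],cv2.COLOR_RGB2BGR)
cv2.imwrite('pics/w14c.png',cv2.resize(im[290:400,140:340],None,fx=4,fy=4,interpolation=cv2.INTER_CUBIC))
E
```

```text
bar 1063 ((668.1920166015625, 13.233211517333984), (46.90223693847656, 89.71441650390625), 3.8601980209350586) [[641.77423   56.40987 ]
 [647.814    -33.10101 ]
 [694.6098   -29.943447]
 [688.57      59.567432]] 0.07538090456827434
white 54 [0.67916402 0.04949079 0.07612653] ((678.9209594726562, 47.97064971923828), (22.1328182220459, 7.487916946411133), 27.719263076782227)
skirt 1162 ((665.2953491210938, 18.506837844848633), (97.32222747802734, 68.11325073242188), 89.60124206542969) 0.05370534791594586
disc 3255 ((668.3378295898438, 43.633522033691406), (91.48307800292969, 92.1128158569336), 86.05638885498047) ((668.6170043945312, 44.01210403442383), 46.68490219116211)
[0.07032383 0.6158137 ] [[-0.02, 0.6147], [-0.01, 0.6151], [0.0, 0.6159], [0.01, 0.6167], [0.02, 0.6172], [0.03, 0.6176], [0.04, 0.6182], [0.05, 0.6192], [0.06, 0.6195], [0.07, 0.6212], [0.08, 0.6217], [0.09, 0.6223]]
```

View pics/w14c.png

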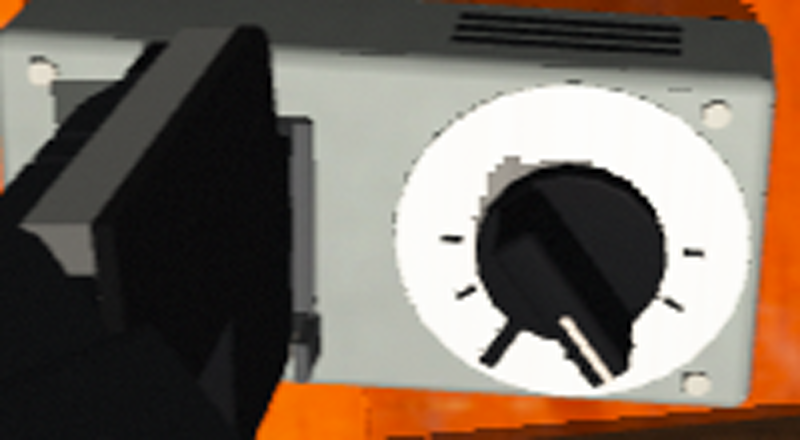

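Request:
carry_out([
  [-2.95,-0.73,2.8],
  [-2.95,-0.73,2.8],
  [-2.95,-0.73,2.8],
  [-2.95,-0.73,2.8],
  [-2.95,-0.73,2.8],
], gripper=[-0.3,-0.3,-0.3,-0.3,-0.3], roll=[0,0,0,0,0])

```text
time_s: 26.95
eef_pos: [0.6685, 0.0478, 0.1172]
tool_rot: [-0.002, 1.0, 0.001, -0.0]
ft_force: [0.3, -0.1, 1.5]
width: 0.0557
```

Request:
carry_out([
  [0,0,0],
  [0,0,0],
  [0,0,0],
  [0,0,0],
  [0,0,0],
], gripper=[-0.3,-0.3,-0.3,-0.3,-0.3], roll=[-7,-7,-7,-6.8,0])

```text
time_s: 27.45
eef_pos: [0.6675, 0.0476, 0.1184]
tool_rot: [-0.241, 0.97, 0.001, -0.0]
ft_force: [-0.2, 0.7, -0.3]
width: 0.0555
```

```bash
python3 - <<'E'
from h import *
f=grab('wrist');save(f,'w15.png');s=f['s'];print(s['eef_pos'],s['tool_rot'],s['width'])
Rm=R.from_quat(s['tool_rot']).as_matrix();print(np.degrees(np.arctan2(Rm[1,0],Rm[0,0])),Rm.T@(np.array([.6685,.044,.074])-s['eef_pos']))
E
```

```text
[0.66748172 0.04759307 0.11835774] [-2.41443939e-01  9.70414468e-01  7.64740516e-04 -2.23327894e-05] 0.05548821499413118
-152.05644862706473 [ 0.00079862 -0.00371763  0.04435197]
```

View pics/w15.png

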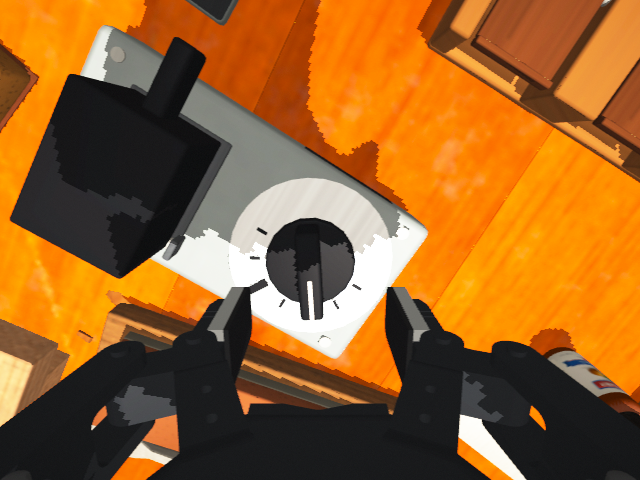

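Request:
carry_out([
  [0.1,-0.37,2],
  [0,0,1.6],
  [0,0,0.8],
  [0,0,0],
  [0,0,0],
], gripper=[-0.3,-0.3,-0.3,0.5,1], roll=[0,0,0,0,0], force=30)

```text
time_s: 28.0
eef_pos: [0.669, 0.0425, 0.0743]
tool_rot: [-0.24, 0.971, 0.0, 0.0]
ft_force: [1.7, -0.7, 0.1]
width: 0.0273
```

Request:
carry_out([
  [0,0,0],
  [0,0,0],
  [0,0,0],
], gripper=[1,1,1], roll=[0,0,0])

```text
time_s: 28.3
eef_pos: [0.6693, 0.0434, 0.0751]
tool_rot: [-0.241, 0.971, 0.001, 0.001]
ft_force: [-0.9, 2.5, 2.4]
width: 0.0111
```

Request:
carry_out([
  [0,0,0],
  [0,0,0],
  [0,0,0],
  [0,0,0],
  [0,0,0],
], gripper=[1,1,1,1,1], roll=[8.2,8.2,8.2,8.2,8.2])

```text
time_s: 28.8
eef_pos: [0.6693, 0.0429, 0.0752]
tool_rot: [0.117, 0.993, 0.001, 0.0]
ft_force: [-0.7, 3.0, 1.9]
width: 0.0111
```

Request:
carry_out([
  [0,0,0],
  [0,0,0],
  [0,0,0],
  [0,0,0],
  [0,0,0],
], gripper=[1,1,1,1,1], roll=[8.2,8.2,4.5,0,0])

```text
time_s: 29.3
eef_pos: [0.6692, 0.0426, 0.0751]
tool_rot: [0.292, 0.956, 0.0, 0.0]
ft_force: [-1.6, 2.7, 5.9]
width: 0.0113
```

Request:
carry_out([
  [0,0,0],
  [0,0,0],
  [0,0,-1],
  [0,0,-4],
  [0,0,-4],
], gripper=[0.4,0.0,-0.3,-0.3,-0.3], roll=[0,0,0,0,0])

```text
time_s: 29.8
eef_pos: [0.6683, 0.0415, 0.1648]
tool_rot: [0.293, 0.956, -0.001, -0.001]
ft_force: [-0.1, 0.2, 0.2]
width: 0.0558
```

Request:
carry_out([
  [2,0,-4],
  [3,0,0],
  [3,0,0],
  [0,0,0],
  [0,0,0],
], gripper=[-1,-1,-1,-1,-1], roll=[0,0,0,0,0])

```text
time_s: 30.3
eef_pos: [0.6028, 0.0869, 0.205]
tool_rot: [0.293, 0.956, 0.0, 0.001]
ft_force: [0.7, -0.4, -0.7]
width: 0.0855
```

```bash
python3 - <<'E'
from h import *
f=grab('wrist');save(f,'w16.png');s=f['s'];print(s['eef_pos'],s['tool_rot'])
P,C=cloud(f);C=C.astype(int)
b=(P[:,0]>.63)&(P[:,0]<.71)&(P[:,1]>.0)&(P[:,1]<.09)
w=b&(P[:,2]>.068)&(P[:,2]<.09)&(C.min(1)>130);p=P[w].mean(0);print('white',w.sum(),p,rect(P[w]),np.degrees(np.arctan2(p[1]-.044,p[0]-.6685)))
b2=b&(P[:,2]>.068)&(P[:,2]<.09);print('bar',rect(P[b2]))
m=(P[:,2]>.042)&(P[:,2]<.05)&(C.min(1)>215)&(P[:,0]>.61)&(P[:,0]<.73)&(P[:,1]>-.02)&(P[:,1]<.11);print('disc',cv2.minEnclosingCircle((P[m][:,:2]*1000).astype(np.float32)))
np.savez('w16.npz',**{k:f[k] for k in ['img','depth','T','f','cx','cy']})
for t in ['guard_tab','guard_hinge']:
  for x in ctrl.tip_of(t,'wrist')[:3]:print(t,round(x['score'],2),x['location'],pd(f,*x['location']),pz(f,*x['location'],.075))
E
```

```text
[0.60275903 0.08694954 0.20502586] [2.92514813e-01 9.56260794e-01 2.41568043e-04 5.65905313e-04]
white 110 [0.67803534 0.03612655 0.07613571] ((677.30712890625, 34.665287017822266), (7.147965908050537, 22.062694549560547), 56.001651763916016) -39.54693409275496
bar ((667.9378662109375, 43.34339904785156), (11.118660926818848, 47.30303192138672), 56.083805084228516)
disc ((665.3667602539062, 50.69500732421875), 56.43407440185547)
guard_hinge 0.9 [244.9, 391.7] [ 0.67217226 -0.02757151  0.08925819] [ 0.67966034 -0.03666337  0.075     ]
guard_hinge 0.37 [68.4, 241.2] [ 0.49967607 -0.09460416  0.0355778 ] [ 0.50587291 -0.06506933  0.075     ]
```

View pics/w16.png

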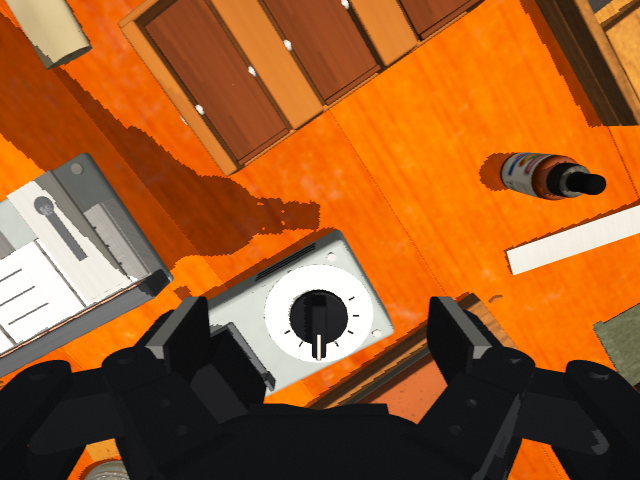

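Request:
carry_out([
  [0,0,-1],
  [0,0,-1],
  [0,0,-1],
  [0,0,-1],
  [1.3,-3.8,0],
], gripper=[-1,-1,-1,-1,-1], roll=[-7.5,-7.5,-7.5,-7.5,0])

```text
time_s: 30.95
eef_pos: [0.5898, 0.0546, 0.2453]
tool_rot: [0.031, 1.0, 0.002, 0.002]
ft_force: [-0.6, -0.6, 0.3]
width: 0.0855
```

Request:
carry_out([
  [1.3,-3.8,0],
  [1.3,-3.8,0],
  [1.3,-3.8,0],
  [0,0,0],
  [0,0,0],
], gripper=[-1,-1,-1,-1,-1], roll=[0,0,0,0,0])

```text
time_s: 31.45
eef_pos: [0.5402, -0.0628, 0.2444]
tool_rot: [0.037, 0.999, -0.0, 0.0]
ft_force: [0.5, 0.4, -0.1]
width: 0.0853
```

```bash
python3 - <<'E'
from h import *
f=grab('wrist');save(f,'w17.png');s=f['s'];print(s['eef_pos'],s['tool_rot'])
np.savez('w17.npz',**{k:f[k] for k in ['img','depth','T','f','cx','cy']})
P,C=cloud(f)
b=(P[:,0]>.58)&(P[:,0]<.66)&(P[:,1]>-.1)&(P[:,1]<.0)
th=-.07;ex=np.array([np.cos(th),np.sin(th)]);ey=np.array([-ex[1],ex[0]])
q=np.stack([(P[:,:2]-[.665,-.0059])@ex,(P[:,:2]-[.665,-.0059])@ey,P[:,2]],-1)
for z0,z1 in [(.078,.09),(.09,.13)]:
    m=(q[:,2]>z0)&(q[:,2]<z1)&(abs(q[:,0])<.08)&(q[:,1]<0)&(q[:,1]>-.1)&(P[:,2]<.2)
    print(z0,m.sum(),np.percentile(q[m],[1,50,99],axis=0).round(4).tolist())
E
```

```text
[ 0.5402221  -0.06279216  0.24443856] [ 3.74580699e-02  9.99298165e-01 -1.76746646e-05  2.64176717e-04]
0.078 765 [[-0.0625, -0.0681, 0.0782], [-0.0354, -0.0459, 0.0847], [-0.0307, -0.0231, 0.0898]]
0.09 4101 [[-0.0318, -0.069, 0.0913], [-0.0046, -0.0459, 0.1018], [0.0314, -0.0224, 0.1034]]
```

View pics/w17.png

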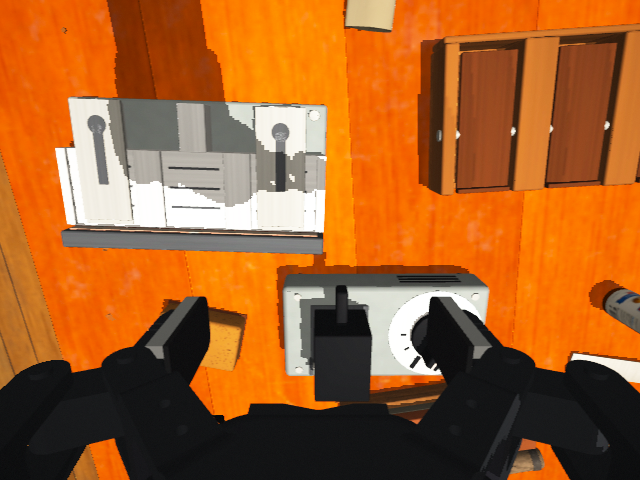

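```bash
python3 - <<'E'
from h import *
f=dict(np.load('w17.npz'));P,C=cloud(f)
th=-.1065;ex=np.array([np.cos(th),np.sin(th)]);ey=np.array([-ex[1],ex[0]])
d=P[:,:2]-[.4908,-.1725];q=np.stack([d@ex,d@ey,P[:,2]],-1)
m=(q[:,2]>.026)&(q[:,2]<.042)
for yc in (.08,-.08):
    k=q[m&(abs(q[:,1]-yc)<.03)]
    o=k[(abs(abs(k[:,1]-yc)-.017)<.003)&(k[:,0]<-.03)];print(yc,'near x',np.percentile(o[:,0],[1,3]))
    e=k[(k[:,0]<-.025)&(k[:,0]>-.045)];print('y',np.percentile(e[:,1]-yc,[1,99]),'z',[np.median(k[(abs(k[:,0]-x)<.004)&(abs(abs(k[:,1]-yc)-.015)<.004)][:,2]).round(4) for x in (-.05,-.03,-.0,.03,.05)])
k=q[m&(abs(q[:,1])<.01)];print('tongue near',np.percentile(k[:,0],[.5,1]),'bed z',np.median(k[:,2]))
k=q[(q[:,2]>.04)&(q[:,2]<.052)&(abs(q[:,1])<.1)&(q[:,0]>.03)&(q[:,0]<.1)];print('bar',np.percentile(k[:,0],[1,99]))
E
```

```text
0.08 near x [-0.05359614 -0.05325049]
y [-0.02252118  0.02033831] z [np.float64(0.0353), np.float64(0.0351), np.float64(0.0352), np.float64(0.0351), np.float64(0.0348)]
-0.08 near x [-0.05555791 -0.05491187]
y [-0.02236559  0.02127405] z [np.float64(0.0353), np.float64(0.0353), np.float64(0.0352), np.float64(0.0351), np.float64(0.0341)]
tongue near [-0.0547771  -0.05405779] bed z 0.031065927740029142
bar [0.05710684 0.07420239]
```

Request:
carry_out([
  [-1.68,0.5,3.3],
  [-1.68,0.5,3.3],
  [-1.68,0.5,3.3],
  [-1.68,0.5,3.3],
  [0,0,0],
], gripper=[-0.2,-0.2,-0.2,-0.2,-0.2], roll=[0,0,0,0,0])

```text
time_s: 32.0
eef_pos: [0.6078, -0.0426, 0.1069]
tool_rot: [0.033, 0.999, 0.0, -0.004]
ft_force: [-1.7, 0.8, -1.1]
width: 0.0511
```

```bash
python3 - <<'E'
from h import *
f=grab('wrist');save(f,'w18.png');s=f['s'];print(s['eef_pos'],s['tool_rot'],s['width'])
E
```

```text
[ 0.60777742 -0.04259221  0.10690323] [ 3.32714409e-02  9.99437777e-01  2.06168172e-04 -4.13494886e-03] 0.05112701892836539
```

View pics/w18.png

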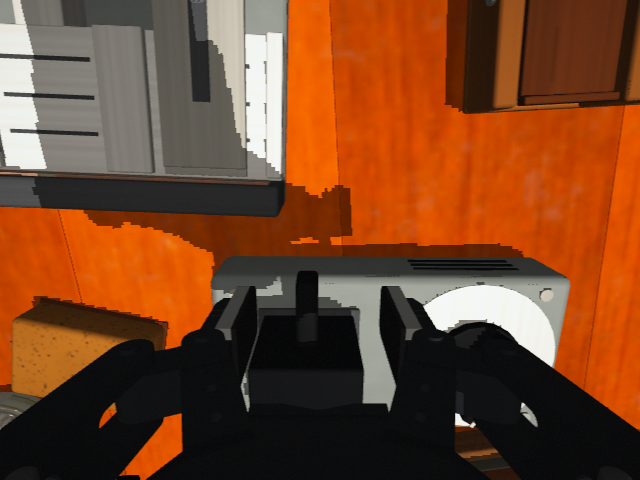

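Request:
carry_out([
  [0,-0.45,0],
  [0,0,1.5],
  [0,0,1.2],
  [0,0,0],
  [0,0,0],
], gripper=[-0.2,-0.2,-0.2,0.5,1], roll=[0,0,0,0,0], force=20)

```text
time_s: 32.55
eef_pos: [0.6078, -0.0503, 0.0852]
tool_rot: [0.036, 0.999, 0.0, -0.0]
ft_force: [0.6, 0.8, 0.2]
width: 0.0229
```

Request:
carry_out([
  [0,0,0],
  [0,0,0],
  [0,0,0],
], gripper=[1,1,1], roll=[0,0,0])

```text
time_s: 32.85
eef_pos: [0.6084, -0.048, 0.0856]
tool_rot: [0.035, 0.999, 0.001, 0.0]
ft_force: [-0.6, 5.6, -0.3]
width: 0.0092
```

Request:
carry_out([
  [-0.58,0,-1.17],
  [-0.73,0,-1.07],
  [-0.88,0,-0.94],
  [-1.01,0,-0.83],
  [-1.11,0,-0.66],
], gripper=[1,1,1,1,1], roll=[0,0,0,0,0])

```text
time_s: 33.35
eef_pos: [0.6491, -0.0509, 0.1318]
tool_rot: [0.035, 0.999, 0.002, -0.003]
ft_force: [-3.5, 5.3, -0.3]
width: 0.0094
```

Request:
carry_out([
  [-1.18,0,-0.51],
  [-1.26,0,-0.33],
  [-1.29,0,-0.15],
  [-1.3,0,0.03],
  [-1.27,0,0.22],
], gripper=[1,1,1,1,1], roll=[0,0,0,0,0])

```text
time_s: 33.85
eef_pos: [0.714, -0.0555, 0.1401]
tool_rot: [0.035, 0.999, 0.002, -0.001]
ft_force: [-1.6, 4.3, 2.5]
width: 0.0094
```

```bash
python3 - <<'E'
from h import *
f=grab('side');s=f['s'];print(s['eef_pos'],s['tool_rot'],s['width'],s['ft_force'])
cv2.imwrite('pics/s19.png',cv2.resize(cv2.cvtColor(f['img'],cv2.COLOR_RGB2BGR)[120:320,250:500],None,fx=3,fy=3))
E
```

```text
[ 0.71399084 -0.05547013  0.14012179] [ 3.48399541e-02  9.99391357e-01  1.60028119e-03 -7.29203822e-04] 0.009440090484967205 [-1.56246322  4.26157162  2.52259603]
```

View pics/s19.png

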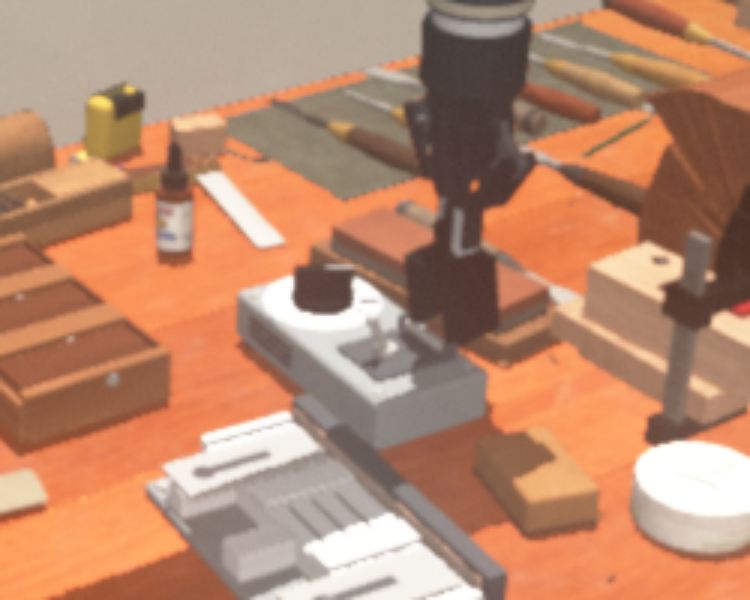

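Request:
carry_out([
  [-0.35,0,0.08],
  [0,0,0],
  [0,0,0],
  [0,0,0],
  [0,0,-3],
], gripper=[1,1,0.4,0.3,0.3], roll=[0,0,0,0,0])

```text
time_s: 34.4
eef_pos: [0.7143, -0.0591, 0.1643]
tool_rot: [0.036, 0.999, -0.001, -0.005]
ft_force: [1.5, -0.3, -0.5]
width: 0.0297
```

Request:
carry_out([
  [0,0,-4],
  [3,0,-1],
  [4,0,0],
  [4,0,0],
  [0,0,0],
], gripper=[0.3,0.3,0.3,0.3,0.3], roll=[0,0,0,0,0])

```text
time_s: 34.9
eef_pos: [0.6018, -0.0518, 0.218]
tool_rot: [0.037, 0.999, 0.0, -0.003]
ft_force: [1.8, 0.4, 0.4]
width: 0.0298
```

```bash
python3 - <<'E'
from h import *
f=grab('wrist');save(f,'w20.png');s=f['s'];print(s['eef_pos'],s['tool_rot'],s['width'],s['ft_force'])
for x in ctrl.tip_of('toggle_tip','wrist')[:3]:print(x,pd(f,*x['location']),pz(f,*x['location'],.081))
E
```

```text
[ 0.60176941 -0.05182502  0.21797607] [ 3.67788026e-02  9.99319440e-01  3.77760419e-05 -2.82401384e-03] 0.029773504578419423 [1.7695348  0.36985822 0.39252119]
{'location': [322.3, 282.3], 'score': 0.68} [ 0.63857812 -0.05086723  0.08617752] [ 0.64068093 -0.05095894  0.081     ]
```

View pics/w20.png

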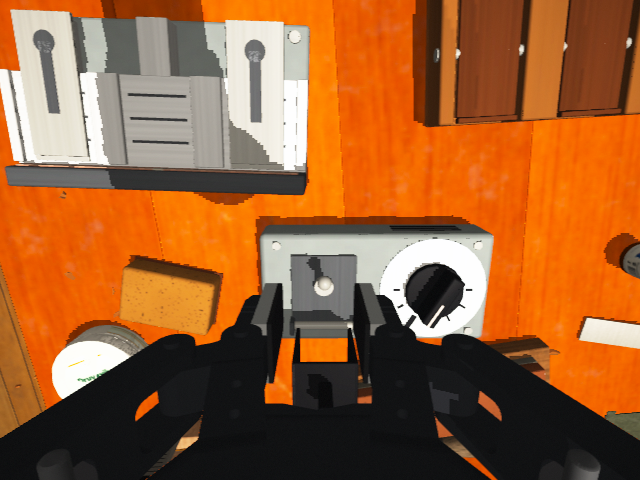

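Request:
carry_out([
  [0,0,0],
  [-0.5,0.2,4],
  [-0.5,0.2,4],
  [0,0,3],
  [0,0,1.8],
], gripper=[1,1,1,1,1], roll=[0,0,0,0,0])

```text
time_s: 35.5
eef_pos: [0.618, -0.0471, 0.0874]
tool_rot: [0.035, 0.999, -0.0, -0.002]
ft_force: [-0.3, 0.5, -0.4]
width: -0.0003
```

Request:
carry_out([
  [0,0,0],
  [0,0,0],
], gripper=[1,1], roll=[0,0])

```text
time_s: 35.7
eef_pos: [0.6192, -0.0474, 0.0907]
tool_rot: [0.036, 0.999, -0.0, 0.0]
ft_force: [0.4, 1.1, -0.2]
width: -0.0001
```

```bash
python3 - <<'E'
from h import *
f=grab('wrist');save(f,'w21.png');s=f['s'];print(s['eef_pos'],s['tool_rot'],s['width'],s['ft_force'])
E
python3 -c "
import cv2;im=cv2.imread('pics/w20.png');cv2.imwrite('pics/w20c.png',cv2.resize(im[220:350,370:500],None,fx=4,fy=4,interpolation=cv2.INTER_CUBIC))"
```

```text
[ 0.61916416 -0.04740724  0.0906507 ] [ 3.55924678e-02  9.99366290e-01 -2.74812032e-04  3.44977493e-04] -0.00010562286724270124 [ 0.38596865  1.09774736 -0.15751728]
```

View pics/w21.png

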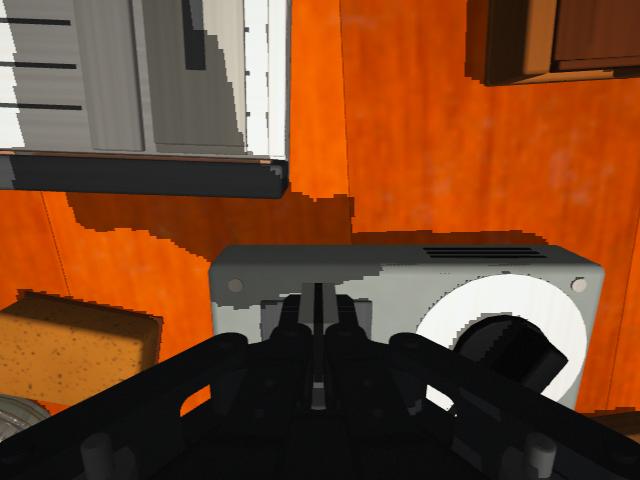

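View pics/w20c.png

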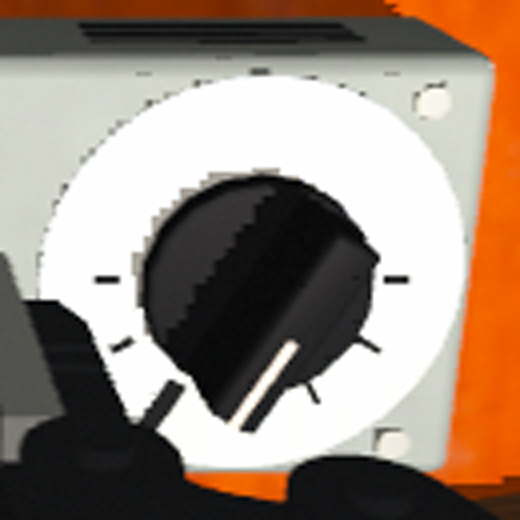

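Request:
carry_out([
  [-0.7,0,0.2],
  [-0.8,0,0],
  [-0.8,0,0],
  [-0.8,0,0],
  [-0.5,0,0],
], gripper=[1,1,1,1,1], roll=[0,0,0,0,0])

```text
time_s: 36.25
eef_pos: [0.6534, -0.0495, 0.0884]
tool_rot: [0.035, 0.999, 0.0, -0.002]
ft_force: [-10.0, -0.3, 6.8]
width: -0.0002
```

Request:
carry_out([
  [-0.2,0,0],
  [0,0,0],
], gripper=[1,1], roll=[0,0])

```text
time_s: 36.45
eef_pos: [0.6534, -0.0495, 0.0883]
tool_rot: [0.036, 0.999, 0.0, -0.004]
ft_force: [-7.8, 1.0, 5.5]
width: -0.0001
```

Request:
carry_out([
  [2,0,0],
  [2.5,0,-3],
  [2,0,-4.5],
  [0,0,-4.5],
  [0,0,0],
], gripper=[1,1,1,1,1], roll=[0,0,0,0,0])

```text
time_s: 36.95
eef_pos: [0.5952, -0.0457, 0.2157]
tool_rot: [0.036, 0.999, 0.0, 0.007]
ft_force: [1.0, -0.1, 0.0]
width: 0.0001
```

```bash
python3 - <<'E'
from h import *
f=grab('wrist');save(f,'w22.png');s=f['s'];print(s['eef_pos'],s['tool_rot'],s['width'],s['ft_force'])
for x in ctrl.tip_of('toggle_tip','wrist')[:3]:print(x,pd(f,*x['location']),pz(f,*x['location'],.081))
g=grab('side');cv2.imwrite('pics/s22.png',cv2.resize(cv2.cvtColor(g['img'],cv2.COLOR_RGB2BGR)[150:300,290:490],None,fx=4,fy=4))
E
```

```text
[ 0.5951882  -0.04571309  0.21565887] [3.56690396e-02 9.99338561e-01 4.65962720e-04 7.06700155e-03] 5.360012212309197e-05 [ 0.96762675 -0.07144555  0.0269386 ]
```

View pics/w22.png

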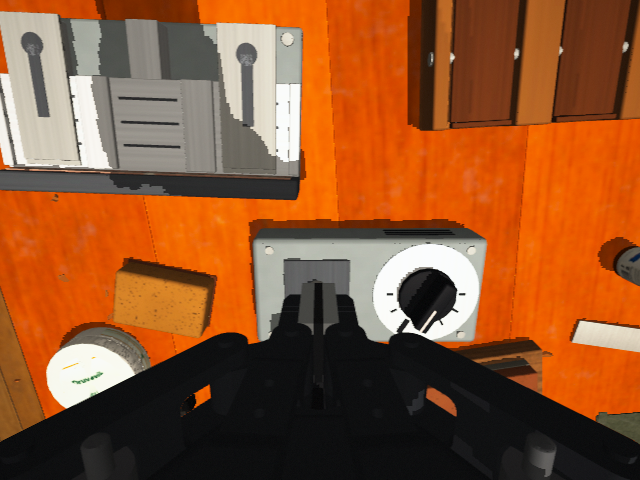

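View pics/s22.png

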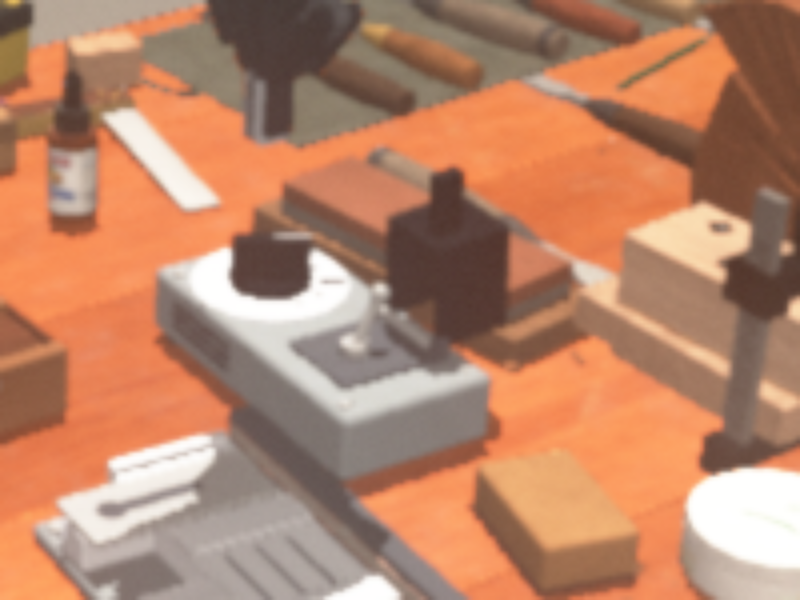

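```bash
python3 - <<'E'
from h import *
f=grab('side')
th=-.07;ex=np.array([np.cos(th),np.sin(th),0]);ey=np.array([-ex[1],ex[0],0]);c=np.array([.665,-.0059,0])
for on in (-.45,.25,.35,.45):
    p=c+(-.006+.034*np.sin(on))*ex-.0455*ey+np.array([0,0,.05+.034*np.cos(on)]);print(on,proj(f,p))
r=ctrl.tip_of('toggle_tip','side');print(r[:3])
im=cv2.cvtColor(f['img'],cv2.COLOR_RGB2BGR)
cv2.imwrite('pics/s23.png',cv2.resize(im[205:255,355:415],None,fx=10,fy=10,interpolation=cv2.INTER_NEAREST))
g=grab('scene')
for on in (-.45,.25,.35,.45):
    p=c+(-.006+.034*np.sin(on))*ex-.0455*ey+np.array([0,0,.05+.034*np.cos(on)]);print(on,proj(g,p))
E
```

```text
-0.45 (np.float64(373.104830120731), np.float64(226.00292200530578))
0.25 (np.float64(381.8909750619124), np.float64(222.54994115965638))
0.35 (np.float64(383.074946794756), np.float64(222.60149479340723))
0.45 (np.float64(384.2034376509428), np.float64(222.79259983819975))
[{'location': [382.7, 221.7], 'score': 0.48}, {'location': [330.9, 274.4], 'score': 0.21}]
-0.45 (np.float64(360.37149021880595), np.float64(239.4326662256024))
0.25 (np.float64(368.67941787759565), np.float64(236.75899602282877))
0.35 (np.float64(369.8067724767128), np.float64(236.87927419365994))
0.45 (np.float64(370.88359097968123), np.float64(237.12609559680388))
```

View pics/s23.png

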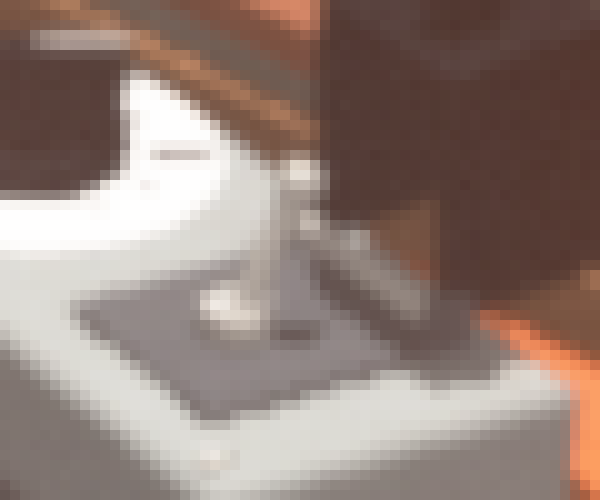

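Request:
carry_out([
  [-3.6,-0.1,0],
  [-3.6,0,0],
  [-3.6,0,0],
  [-3.4,0,0],
  [0,0,0],
], gripper=[1,1,1,1,1], roll=[0,0,0,0,0])

```text
time_s: 37.75
eef_pos: [0.7353, -0.056, 0.2054]
tool_rot: [0.035, 0.999, -0.0, -0.001]
ft_force: [-0.5, -0.0, 0.0]
width: 0.0002
```

Request:
carry_out([
  [0,0,3.5],
  [0,0,3.4],
  [0,0,0],
  [0,0,0],
], gripper=[1,1,1,1], roll=[0,0,0,0])

```text
time_s: 38.15
eef_pos: [0.7317, -0.0562, 0.1382]
tool_rot: [0.036, 0.999, -0.0, -0.001]
ft_force: [0.0, 0.3, 0.5]
width: -0.0001
```

Request:
carry_out([
  [1.2,0,-0.2],
  [1.2,0,-0.1],
  [1.2,0,0],
  [1.2,0,0],
  [1.2,0,0],
], gripper=[1,1,1,1,1], roll=[0,0,0,0,0])

```text
time_s: 38.65
eef_pos: [0.6762, -0.0522, 0.1482]
tool_rot: [0.035, 0.999, 0.0, 0.005]
ft_force: [-2.2, 0.4, 13.9]
width: 0.0001
```

Request:
carry_out([
  [1.2,0,0],
  [1.0,0,0],
  [0,0,0],
  [0,0,0],
  [0,0,0],
], gripper=[1,1,1,1,1], roll=[0,0,0,0,0])

```text
time_s: 39.15
eef_pos: [0.651, -0.0503, 0.142]
tool_rot: [0.035, 0.999, -0.0, -0.0]
ft_force: [0.3, 0.3, -0.7]
width: 0.0004
```

```bash
python3 - <<'E'
from h import *
g=grab('side');print(g['s']['eef_pos'],g['s']['ft_force']);cv2.imwrite('pics/s24.png',cv2.resize(cv2.cvtColor(g['img'],cv2.COLOR_RGB2BGR)[150:300,290:490],None,fx=4,fy=4))
E
```

```text
[ 0.65103442 -0.05028254  0.14197371] [ 0.29110209  0.31425785 -0.69949902]
```

View pics/s24.png

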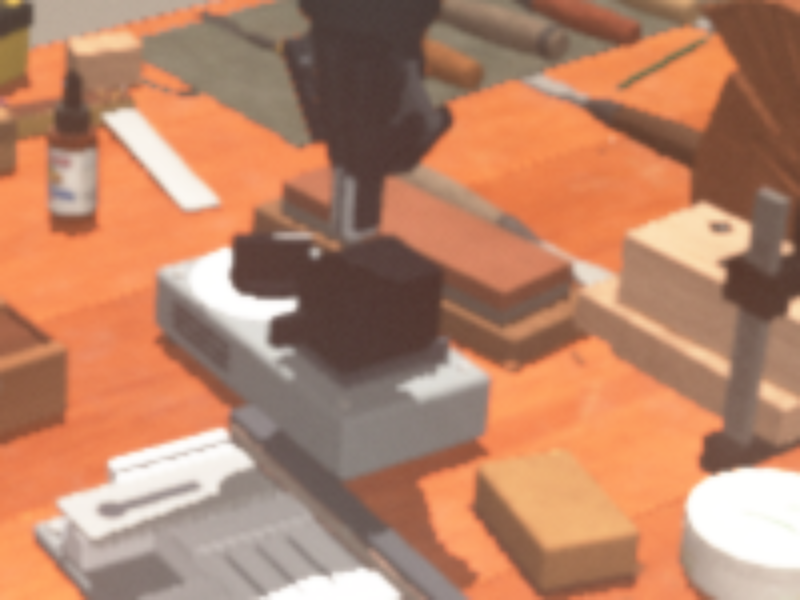

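Request:
carry_out([
  [0,0,-3],
  [3.6,0,-3.2],
  [3.6,0,-3.2],
  [3.6,0,-3.2],
  [3.6,0,-3.2],
], gripper=[1,-1,-1,-1,-1], roll=[0,0,0,0,0])

```text
time_s: 39.7
eef_pos: [0.5061, -0.0402, 0.3014]
tool_rot: [0.036, 0.999, -0.0, -0.0]
ft_force: [0.9, 0.5, 0.8]
width: 0.0582
```

Request:
carry_out([
  [3,0,0],
  [0,0,0],
  [0,0,0],
  [0,0,0],
], gripper=[-1,-1,-1,-1], roll=[0,0,0,0])

```text
time_s: 40.1
eef_pos: [0.4781, -0.038, 0.3003]
tool_rot: [0.036, 0.999, -0.0, -0.0]
ft_force: [0.3, -0.5, -0.8]
width: 0.0857
```

```bash
python3 - <<'E'
from h import *
f=grab('wrist');save(f,'w25.png');print(f['s']['eef_pos'],f['s']['time_s']);P,C=cloud(f)
th=-.1065;ex=np.array([np.cos(th),np.sin(th)]);ey=np.array([-ex[1],ex[0]])
d=P[:,:2]-[.4908,-.1725];q=np.stack([d@ex,d@ey,P[:,2]],-1)
m=(q[:,2]>.026)&(q[:,2]<.042)
for yc in (.08,-.08):
    k=q[m&(abs(q[:,1]-yc)<.03)]
    o=k[(abs(abs(k[:,1]-yc)-.017)<.003)&(k[:,0]<-.03)];print(yc,'near x',np.percentile(o[:,0],[1,3]))
    e=k[(k[:,0]<-.025)&(k[:,0]>-.045)];print('y',np.percentile(e[:,1]-yc,[1,99]),'z',[np.median(k[(abs(k[:,0]-x)<.004)&(abs(abs(k[:,1]-yc)-.015)<.004)][:,2]).round(4) for x in (-.05,-.03,-.0,.03,.05)])
for y in (.2472,.1665,.0862):print('rocker',[np.median(P[(abs(P[:,1]-y)<.01)&(abs(P[:,0]-x)<.003),2]).round(4) for x in (.43,.47,.51)])
th=-.07;ex=np.array([np.cos(th),np.sin(th)]);ey=np.array([-ex[1],ex[0]])
d=P[:,:2]-[.665,-.0059];q=np.stack([d@ex,d@ey,P[:,2]],-1)
for x in (-.055,-.04,-.02,0,.02):
    k=q[(abs(q[:,0]-x)<.004)&(abs(q[:,1]+.0455)<(.004 if x<-.03 else .02))&(P[:,2]<.2)];print('guard',x,np.median(k[:,2]).round(4) if len(k) else None)
b=(P[:,0]>.63)&(P[:,0]<.71)&(P[:,1]>.0)&(P[:,1]<.09)&(P[:,2]>.068)&(P[:,2]<.09);print('bar',rect(P[b]))
E
```

```text
[ 0.47812885 -0.0379705   0.30026054] 40.1
0.08 near x [-0.05417315 -0.0535772 ]
y [-0.02231423  0.02033256] z [np.float64(0.035), np.float64(0.035), np.float64(0.0351), np.float64(0.0348), np.float64(0.0344)]
-0.08 near x [-0.20602407 -0.20371095]
y [-0.02249001  0.02110551] z [np.float64(0.0352), np.float64(0.035), np.float64(0.035), np.float64(0.0353), np.float64(0.0342)]
rocker [np.float64(0.0388), np.float64(0.0389), np.float64(0.039)]
rocker [np.float64(0.0392), np.float64(0.0389), np.float64(0.0389)]
rocker [np.float64(0.0389), np.float64(0.0389), np.float64(0.0389)]
guard -0.055 0.084
guard -0.04 0.0848
guard -0.02 0.1018
guard 0 0.1018
guard 0.02 0.1019
bar ((667.4002685546875, 42.863365173339844), (12.571288108825684, 46.09852981567383), 56.47657012939453)
```

View pics/w25.png

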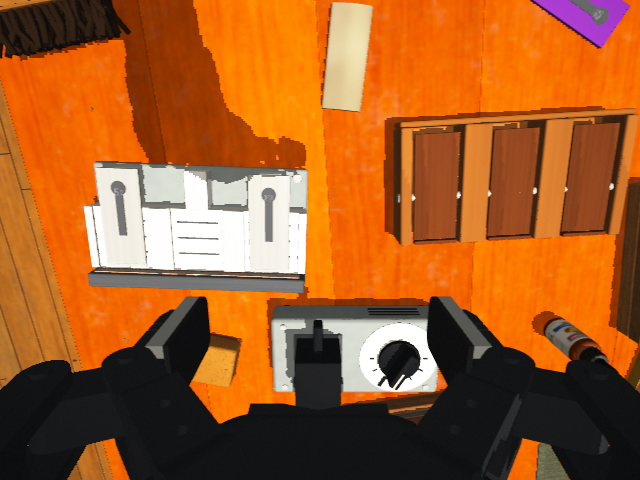

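```bash
python3 -c "
from bench import ctrl
print(ctrl.job_done(),ctrl.get_state()['time_s'])"
```

```text
the job is handed in; nothing more can be done
the job is handed in; nothing more can be done
```

I did the whole task and handed the job in at about 40 s of the 208 s allowed; it gave no verdict. Two irons were present, in lanes 1 and 3. I tipped both up, laid them in the two outer beds, pressed the rockers back level and turned the dial to the long mark. Then I lifted the guard, flipped the toggle to on and dropped the guard shut.

**Last checks, just before handing in:**
- **Irons:** both lie flat, their middles within about 2 mm of the bed points lengthwise and about 1 mm sideways.
- **Rockers:** all three are level, with the same height (0.039 m) at each end.
- **Dial:** the bar points about 30° to the right of the box's forward axis, which matches the long mark to within a degree or two.
- **Guard:** shut, with the tab and hood top back at their starting heights.
- **Toggle:** seen leaning fully away in the side camera before the guard dropped. It could not be seen again once covered.

**Odd readings:**
- The wrist force briefly read about 90 N as the second iron came off its rocker, under the 120 N limit.
- It read about 42–44 N when each rocker met its level stop.
- One near-edge reading for the iron in the -y bed came out at -0.206 m. I took it as another object in the measuring window, because the picture, that iron's other readings and an earlier measurement all put the iron in place.

The wax pot, oil bottle and sanding block were not touched.

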